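# Pin the hasp arm and hold the lock cover shut on its dowels

## Robot

A 6-joint arm with a two-finger parallel gripper is mounted at the origin on a cart in front of the work surface, level with it; the furniture and walls round the work are solid. World frame = base frame: x ahead of the robot, y to its left, z up, the work surface at z = 0. Lengths are in m, angles in degrees, forces in N, time in s.
With the tool pointing down it reaches from about 0.3 to 0.775 m from the base axis. Payload 14.6 kg.
Tool frame: the origin (TCP) lies between the finger pads; the fingertips stand 17 mm ahead of it and the grasp point (between the pads) lies 2 mm behind it; y points along the fingers, x is the direction in which the jaws open and shut, and the axes are right-handed (so a half turn about y gives the same grasp; the last joint's range is limited). The gripper opens to 85 mm and grips with 20 to 120 N. Pads are 22 mm wide; open, the fingers measure 114 mm over their backs; the gripper's body (76 mm by 85 mm) begins 54 mm behind the grasp point. The pads swing forward as they close: fully open they stand 13 mm farther back than shut.
Start: joints at [-80.42, 17.183, 87.147, -0, 75.671, -3.816], TCP at [0.127, -0.535, 0.248] pointing down, gripper open.
Joint ranges: [-173.82, 173.82], [-45.26, 126.66], [13.44, 144.39], [-59.66, 239.66], [0, 175.72], [-146.38, 146.38]. Speed limits (degrees/s): [127.2, 127.2, 147.25, 180, 180, 180].

## Interface

Orientations are given as a 3x3 rotation matrix whose columns are the frame's x, y, z axes.
In Python, from rig import r gives the robot as it stands. The module is installed in compiled form; this text tells all that it offers.
- The arm moves only by the tool step_arm, never from a script. Its argument "steps" is a list that holds one entry, the list of rows, each a list of 4 numbers: the shift along the tool's x, y, z in mm, then the turn about the tool's y in degrees. In form: [[[dx, dy, dz, twist], ...]]. A call has exactly 5 rows; each row shifts and turns the pose as measured when the row begins, along the tool's axes as they then stand; what a row does not reach is not made up. A row lasts 1/10 s, in which the tool goes at most 50 mm and 8.59 degrees, less where a joint would pass 70% of its speed; a pose out of reach is approached as far as the arm can. A call is refused whole if a number of a shift passes 50 or a number of a turn 8.59, either way. A call with a gripper value outside its range is refused whole. "gripper" is the opening in per cent of the stroke, from 0 (shut) to 100 (fully open), set as the call begins (left out, the last holds). The fingers move at their own pace and stop on an object; "force" is the grip in N (left out, the last holds). Time passes only in rows, so rows that do not move let the fingers close, or fill a call up. It gives the time, the measured TCP pose, the force and the opening at its end, in the units of the state.
- r.get_obs(): the state, without advancing time (a new reading comes with each control period).
- r.get_image(name): name is "scene" or "top" or "wrist"; returns a dict with "image" (480x640x3 uint8, blue, green, red), "camera_matrix" (3x3 intrinsics, pixels), "xyz" and "orientation" of the camera in the world. Camera axes: x right, y up, looking along -z (the intrinsics and any distortion apply to the point x, -y, -z); pixel columns grow to the right and rows downward; lengths in m; the calibration is good to about 2 mm. A picture is of the moment at which its call begins. There is no depth.
- r.finish_job(): hands the job in, once; it reports no verdict.
The state is a dict: "clock": time; "q": joint angles; "dq": joint speeds; "joint_torque": joint torques, N m; "tcp_pos": TCP position; "tool_rot": TCP orientation; "ft_force": force on the tool from outside, world axes, zero at the start; "wrist_torque": the same for the moment, N m; "width": opening from 0.0 (shut) to 1.0 (fully open).
Only numpy, scipy, OpenCV 4.12 (cv2) and the standard library are available. Lean on these libraries where they do the work, as an engineer would, in place of code of your own. Each camera call takes 0.05 s, during which the arm holds its last target.

## Task

Take the new bright steel pin from the wooden block and push it down through the bridge and the eye of the hasp arm in the open lock housing until its head sits on the bridge. Then lower the blue-grey cover onto the two dowels, the right way round, press it against its springs until the two halves meet all round, and finish while still holding it pressed shut, so that a workmate can drive the screws. Leave the worn brown pin in the block and do not shift the small cam lock and the black rubber bung beside it.

Things in the scene. Friction and masses are not known exactly. Their poses are not given: they have to be found in the camera images.
- lock_base: Lower half of a split gate lock, on a dark steel plate 128 x 188 x 10 mm (x, y, z), on the wooden board (its top is 46 mm above the bench); fixed. Origin: centre of the plate's underside. +x: the side where the flat hasp arm sticks out (to x 104 mm); y: long side. Housing 92 x 144 mm, top rim (parting face) at z 56 mm, open cavity 72 x 104 mm, floor z 18 mm. Cover home: its origin at x = y = 0, z 56 mm here, axes parallel
- pin_hole (a point): Mouth of the upright pin hole (9.5 mm wide) in the top of the bridge, a 34 x 48 mm (x, y) ledge in the middle of the cavity; at x = y = 0, z 42 mm of the housing, 14 mm below the parting face. The hole goes on through the arm's eye below. Pin home: its origin 22 mm below this point, its head on the bridge, head top 2 mm below the parting face; a higher pin keeps the cover open
- hasp_eye (a point): Centre of the upper face of the arm's eye (hole 9.5 mm), just under the bridge, z 36 mm of the housing. May be up to 1.2 mm off the bridge's hole along x; the pin's tapered nose draws it into line. Arm 26 mm wide, 8 mm thick
- hasp_slide (a joint): Hasp arm in its slot, m: 0 with its eye in line with the pin hole, positive farther out (+x of the housing), range -3 to +10 mm; slides with 0.6 N of friction until the pin is in
- dowel_a (a point): Foot of dowel A, in the parting face at x +22, y +62 mm of the housing. Steel, 8 mm thick, upright, stands 18 mm above the parting face, its upper 6 mm tapered to 3 mm
- dowel_b (a point): Foot of dowel B, at x -12, y -62 mm of the housing; like dowel A. As the two are offset differently, the cover fits one way round only
- plunger_1 (a joint): Brass sprung plunger, 10 mm wide, in a 17 mm pot in the cavity at x 0, y +41 mm of the housing; value in m pressed down: 0 standing 8 mm above the parting face, 0.008 flush with it (it reads about 0.007 under a cover that is home). Resists with 4 N at 0, 7 N at 0.008
- plunger_2 (a joint): The same at y -41 mm. Together the two lift a cover that is let go by 8 mm
- cover: Upper half of the lock: blue-grey cast cover, about 0.4 kg (0.28 to 0.56), loose, parting face down on the wooden board. Origin: centre of its flat underside; x short side, y long side, z up. Flange 92 x 144 x 20 mm with two 10 mm through holes for the dowels; on it a block-shaped hump to grip, 42 (x) x 66 (y) mm, z 20 to 48 mm; a round brass key plate on the flange at x +14, y -54 mm
- hole_a (a point): Centre of the cover's hole for dowel A, in its underside, at x +22, y +62 mm of the cover
- hole_b (a point): Centre of the cover's hole for dowel B, in its underside, at x -12, y -62 mm of the cover
- dome_top (a point): Centre of the top of the cover's hump, 48 mm above the cover's underside
- pin_block: Dark hardwood block 124 x 44 x 26 mm (x, y, z), fixed; origin: centre of its underside. Two upright holes, 10 mm wide and 23 mm deep, at x -36 and +36 mm; the new and the worn pin stand in them, either way about
- new_pin: New retaining pin, bright steel, 0.03 kg, loose, upright in the block. Origin: centre of the foot of its shank; z along it, up to the head. Shank 8 mm thick, 22 mm long, its lowest 6 mm tapered to 3.6 mm; then a round head 14 mm thick, 12 mm tall (z 22 to 34 mm). In the block the head rests on the block's top, the shank is inside
- worn_pin: The worn pin, rusty brown, same shape and size as the new one, in the other hole of the block; stays there
- rubber_bung: Black rubber bung, 29 mm wide, 20 mm tall, loose, standing on the board; origin: centre of its underside. Bystander
- cam_lock: Small round cam lock of white metal with a brass tab, 36 x 36 x 36 mm, loose on the board; origin: centre of its underside. Bystander
There are look-alikes about, which are no part of the job. Of the things that look like the cover, the larger one is meant.

How it is judged (in metres and radians):
On the way, in this order (a step that is already met when the one before it is completed fails the run):
1. the new pin is through the bridge and the arm's eye, its head on the bridge (x of new_pin in the frame of lock_base between -0.003 and 0.003 m and y of new_pin in the frame of lock_base between -0.003 and 0.003 m and z of new_pin in the frame of lock_base between 0.0185 and 0.0215 m), for 0.2 s.
2. the cover is on both dowels, the right way round (horizontal distance between hole_a and dowel_a below 0.003 m and horizontal distance between hole_b and dowel_b below 0.003 m and z of each of hole_a, hole_b in the frame of lock_base below 0.069 m), for 0.1 s.
At the end, for the whole second after the job is handed in: New pin home through bridge and eye (3 mm sideways, 1.5 mm in height); each cover hole within 3 mm of its dowel's axis and 1.5 mm of touching the lower half, both plungers in by over 5 mm; the cover still and held by the robot (over 3 N) through the last second (all of step 1 and horizontal distance between hole_a and dowel_a below 0.003 m and horizontal distance between hole_b and dowel_b below 0.003 m and z of hole_a in the frame of lock_base between 0.0545 and 0.0575 m and z of hole_b in the frame of lock_base between 0.0545 and 0.0575 m and value of joint each of plunger_1, plunger_2 above 0.005 m and linear speed of cover below 0.02 m/s and contact force between any of the fingers, the arm and cover above 3 N); the arm keeps its last pose, push and grip.
It fails at once if the worn pin was taken out of its hole or shifted by more than 15 mm (distance of worn_pin from where it was at the start of the episode above 0.015 m).
It fails at once if the rubber bung was shifted by more than 30 mm (distance of rubber_bung from where it was at the start of the episode above 0.03 m).
It fails at once if the small cam lock was shifted by more than 30 mm (distance of cam_lock from where it was at the start of the episode above 0.03 m).
It also fails if it takes over 54 s, if anything falls off the work surface, if the arm or the gripper's body presses on something with over 40 N, if the wrist force passes 120 N, or if a joint passes its speed limit or range.

## Working session

There is one attempt and no reset: what is moved stays moved. The work goes in short steps, Python scripts to look and compute and a tool call to move; the robot and the scene stay as the last step left them, time stands still between calls to the robot, and variables do not carry over. Pictures are saved under pics/ and viewed, and the job is handed in when it is done.

Besides the shell and the picture viewer there is one more tool, called after "Emit:" in YAML: its name, and indented under it one key for each argument. step_arm: Moves the arm, as the interface text tells. Its arguments: {"type":"object","properties":{"steps":{"type":"array"},"gripper":{"type":"number"},"force":{"type":"number"}},"required":["steps"]}

```bash
mkdir -p pics; cat > h.py <<'E'
import numpy as np, cv2, json
from rig import r
def shot(name,tag):
    d=r.get_image(name); cv2.imwrite(f'pics/{tag}.png',d['image'])
    np.savez(f'pics/{tag}.npz',K=d['camera_matrix'],p=d['xyz'],R=d['orientation'],im=d['image'])
def crop(tag,x0,y0,x1,y1,s):
    im=cv2.imread(f'pics/{tag}.png')[y0:y1,x0:x1]
    cv2.imwrite(f'pics/{tag}_c{x0}_{y0}.png',cv2.resize(im,None,fx=s,fy=s,interpolation=cv2.INTER_CUBIC))
def back(tag,u,v,z):
    d=np.load(f'pics/{tag}.npz');K=d['K'];c=np.array([(u-K[0,2])/K[0,0],-(v-K[1,2])/K[1,1],-1.])
    w=np.array(d['R']).reshape(3,3)@c;p=d['p'];return p+w*(z-p[2])/w[2]
def proj(tag,X):
    d=np.load(f'pics/{tag}.npz');K=d['K'];c=np.array(d['R']).reshape(3,3).T@(np.array(X)-d['p'])
    return np.array([K[0,2]+K[0,0]*c[0]/-c[2],K[1,2]+K[1,1]*c[1]/c[2]])
def st():
    o=r.get_obs();print('t',o['clock'],'tcp',np.round(o['tcp_pos'],4),'F',np.round(o['ft_force'],1),'w',o['width']);print(np.round(np.array(o['tool_rot']),3).tolist(), np.round(o['q'],1));return o
E
python3 - <<'E'
from h import *
st()
for n in ('scene','top','wrist'):
    shot(n,n+'0')
d=np.load('pics/top0.npz');print(d['K'],d['p'],d['R'])
E
```

```text
t 0.0 tcp [ 0.1274 -0.5348  0.2477] F [0.7 0.2 0.7] w 0.9935720955316746
[[0.232, -0.0, 0.973], [-0.973, 0.001, 0.232], [-0.001, -1.0, 0.0]] [-80.4  17.2  87.2   0.   75.7  -3.8]
[[568.02951258   0.         318.67720181]
 [  0.         568.02951258 240.74449742]
 [  0.           0.           1.        ]] [0.39383646 0.19300052 1.68126333] [[ 0.02357093  0.99749207 -0.06673821]
 [-0.99959489  0.02458057  0.01434783]
 [ 0.01595231  0.06637298  0.99766735]]
```

View pics/top0.png

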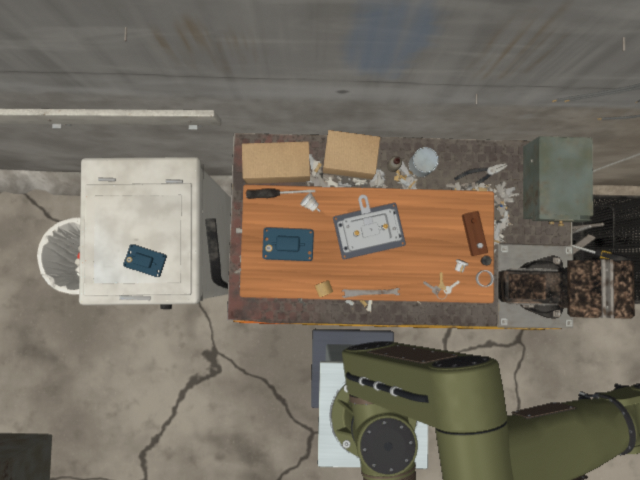

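View pics/scene0.png

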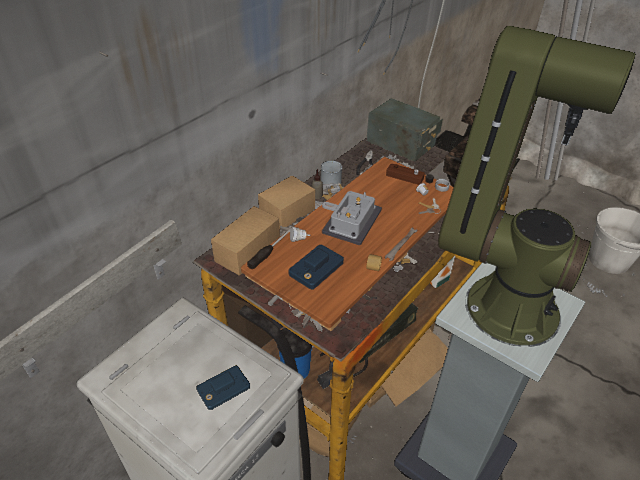

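View pics/wrist0.png

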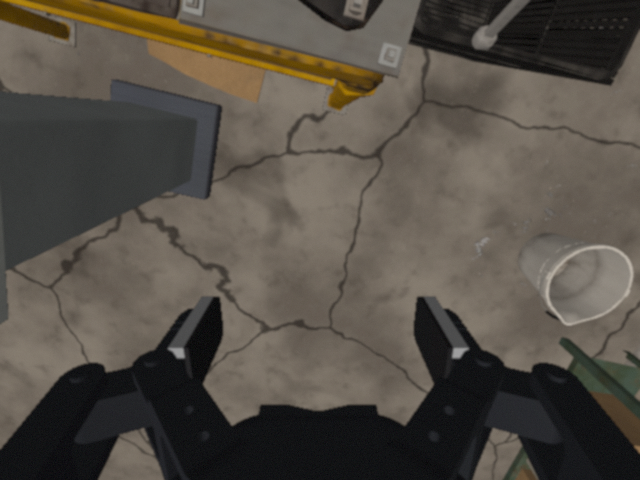

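```bash
python3 - <<'E'
from h import *
crop('top0',240,180,420,300,4.4)
crop('top0',400,190,510,310,5)
E
```

```text
(no output)
```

View pics/top0_c240_180.png

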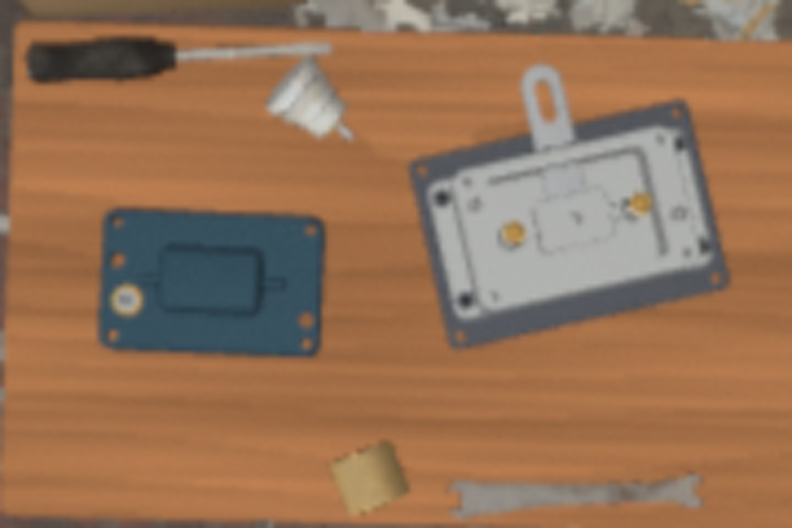

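View pics/top0_c400_190.png

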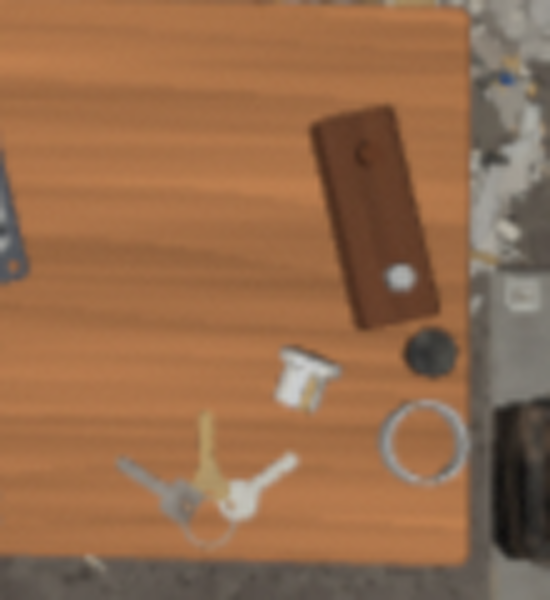

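```bash
python3 - <<'E'
from h import *
f=lambda x,y:(240+x/4.4,180+y/4.4)
g=lambda x,y:(400+x/5,190+y/5)
P=lambda n,uv,z:print(n,np.round(back('top0',*uv,z),4))
P('newpin',g(400,277),.084);P('worn',g(366,153),.084)
P('bung',g(431,352),.066);P('cam',g(307,378),.07)
for c in [(313,122),(391,105),(440,310),(362,328)]:P('blk',g(*c),.072)
for c in [(412,163),(687,101),(731,285),(455,348)]:P('plate',g(0,0) and f(*c),.056)
for c in [(443,197),(680,143),(705,245),(466,300)]:P('blk spots',f(*c),.102)
P('pl',f(513,234),.110);P('pl',f(641,203),.110);P('hole',f(577,217),.088)
for c in [(164,246),(258,250),(258,312),(162,308)]:P('hump',f(*c),.094)
for c in [(105,211),(325,216),(318,355),(102,348)]:P('flange',f(*c),.066)
P('key',f(126,299),.067);P('hb',f(119,261),.066);P('ha',f(307,320),.066)
E
```

```text
newpin [ 0.4987 -0.2867  0.084 ]
worn [ 0.5688 -0.267   0.084 ]
bung [ 0.4574 -0.3101  0.066 ]
cam [ 0.4407 -0.238   0.07  ]
blk [ 0.5871 -0.2399  0.072 ]
blk [ 0.598  -0.2847  0.072 ]
blk [ 0.4812 -0.3133  0.072 ]
blk [ 0.4699 -0.2687  0.072 ]
plate [0.5719 0.1282 0.056 ]
plate [ 0.6174 -0.0514  0.056 ]
plate [ 0.4972 -0.0819  0.056 ]
plate [0.4517 0.0976 0.056 ]
blk spots [0.5457 0.1099 0.102 ]
blk spots [ 0.584  -0.0404  0.102 ]
blk spots [ 0.5193 -0.0573  0.102 ]
blk spots [0.4806 0.0939 0.102 ]
pl [0.5226 0.0656 0.11  ]
pl [ 0.5443 -0.0151  0.11  ]
hole [0.5363 0.023  0.088 ]
hump [0.5107 0.2864 0.094 ]
hump [0.5096 0.2265 0.094 ]
hump [0.4702 0.2255 0.094 ]
hump [0.4712 0.2865 0.094 ]
flange [0.5346 0.3268 0.066 ]
flange [0.5349 0.1843 0.066 ]
flange [0.4446 0.1866 0.066 ]
flange [0.4458 0.3261 0.066 ]
key [0.4778 0.3115 0.067 ]
hb [0.5023 0.3168 0.066 ]
ha [0.4671 0.1943 0.066 ]
```

```bash
cat >> h.py <<'E'
def plan(x,y,z,yaw,n,show=True):
    """n rows, sequential ideal; yaw = angle of tool x axis (deg)"""
    o=r.get_obs();p=np.array(o['tcp_pos']);R=np.array(o['tool_rot']).reshape(3,3)
    y0=np.degrees(np.arctan2(R[1,0],R[0,0]));d=(yaw-y0+180)%360-180
    T=np.array([x,y,z])
    print('from',np.round(p,4),'yaw',round(y0,2),'dist mm',np.round((T-p)*1000,1),'dyaw',round(d,2))
    rows=[]
    for i in range(n):
        s=1/(n-i);a=np.radians(y0)
        X=np.array([np.cos(a),np.sin(a),0]);Y=np.array([0,0,-1.]);Z=np.cross(X,Y)
        q=(T-p)*s;t=d*s
        rows.append([round(float(v),1) for v in (q@X*1000,q@Y*1000,q@Z*1000,-t)])
        p=p+q;y0+=t;d-=t
    for i in range(0,n,5):print(json.dumps([rows[i:i+5]]))
E
python3 - <<'E'
from h import *
d=np.load('pics/wrist0.npz');o=st();R=np.array(o['tool_rot']).reshape(3,3)
print(R.T@(d['p']-o['tcp_pos']));print(np.round(R.T@d['R'],3));print(d['K'])
crop('scene0',350,80,520,220,4.5)
plan(.46,-.285,.33,-76.2,15)
E
```

```text
t 0.15 tcp [ 0.1274 -0.5349  0.2478] F [-0.2 -0.6 -0.2] w 1.0005681870743568
[[0.232, -0.0, 0.973], [-0.973, 0.001, 0.232], [-0.001, -1.0, 0.0]] [-80.4  17.2  87.2  -0.   75.7  -3.8]
[ 0.00017759 -0.12588665  0.08223868]
[[ 1.    -0.001  0.001]
 [ 0.001  0.32  -0.948]
 [ 0.     0.948  0.32 ]]
[[335.72594595   0.         317.95228782]
 [  0.         335.72594595 230.88165066]
 [  0.           0.           1.        ]]
from [ 0.1274 -0.5349  0.2478] yaw -76.6 dist mm [332.6 249.9  82.2] dyaw 0.4
[[[-11.1, -5.5, 25.4, -0.0], [-11.1, -5.5, 25.4, -0.0], [-11.0, -5.5, 25.4, -0.0], [-11.0, -5.5, 25.4, -0.0], [-11.0, -5.5, 25.5, -0.0]]]
[[[-11.0, -5.5, 25.5, -0.0], [-11.0, -5.5, 25.5, -0.0], [-11.0, -5.5, 25.5, -0.0], [-11.0, -5.5, 25.5, -0.0], [-11.0, -5.5, 25.5, -0.0]]]
[[[-10.9, -5.5, 25.5, -0.0], [-10.9, -5.5, 25.5, -0.0], [-10.9, -5.5, 25.5, -0.0], [-10.9, -5.5, 25.5, -0.0], [-10.9, -5.5, 25.5, -0.0]]]
```

View pics/scene0_c350_80.png

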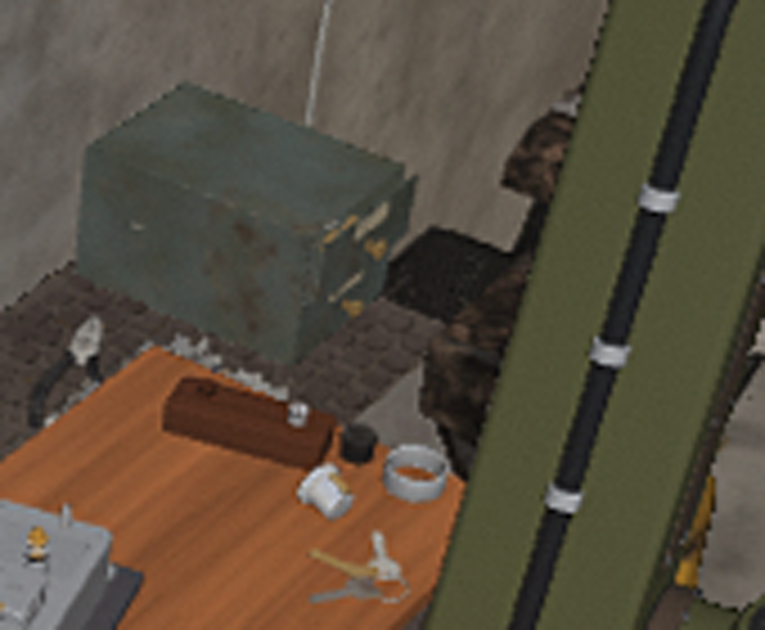

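```bash
python3 - <<'E'
from h import *
plan(.15,-.33,.36,-76.2,10)
E
```

```text
from [ 0.1274 -0.5349  0.2478] yaw -76.6 dist mm [ 22.6 204.9 112.2] dyaw 0.4
[[[-19.4, -11.2, 6.9, -0.0], [-19.4, -11.2, 7.0, -0.0], [-19.4, -11.2, 7.0, -0.0], [-19.4, -11.2, 7.0, -0.0], [-19.4, -11.2, 7.0, -0.0]]]
[[[-19.4, -11.2, 7.0, -0.0], [-19.4, -11.2, 7.0, -0.0], [-19.4, -11.2, 7.0, -0.0], [-19.4, -11.2, 7.1, -0.0], [-19.4, -11.2, 7.1, -0.0]]]
```

Emit:
step_arm:
  steps:
    - [[-25, -14, 9, 0], [-25, -14, 9, 0], [-25, -14, 9, 0], [-25, -14, 9, 0], [-25, -14, 9, 0]]
  gripper: 50
  force: 60

```text
clock: 0.65
tcp_pos: [0.1419, -0.3993, 0.3163]
tool_rot: [[0.23, -0.002, 0.973], [-0.973, 0.009, 0.23], [-0.009, -1.0, 0.0]]
ft_force: [0.6, -0.3, 0.9]
width: 0.497
```

Emit:
step_arm:
  steps:
    - [[-20, -6, 20, 0], [-25, -6, 33, 0], [-25, -2, 40, 0], [-20, 0, 45, 0], [-10, 0, 45, 0]]

```text
clock: 1.15
tcp_pos: [0.2983, -0.2544, 0.3341]
tool_rot: [[0.223, 0.001, 0.975], [-0.975, 0.004, 0.223], [-0.004, -1.0, 0.002]]
ft_force: [-0.1, -1.4, 0.2]
width: 0.498
```

```bash
python3 - <<'E'
from h import *
plan(.495,-.287,.20,-76.2,5)
E
```

```text
from [ 0.2983 -0.2544  0.3341] yaw -77.12 dist mm [ 196.7  -32.6 -134.1] dyaw 0.92
[[[15.1, 26.8, 36.9, -0.2], [15.2, 26.8, 36.9, -0.2], [15.4, 26.8, 36.8, -0.2], [15.5, 26.8, 36.8, -0.2], [15.6, 26.8, 36.7, -0.2]]]
```

Emit:
step_arm:
  steps:
    - [[15, 27, 37, -0.2], [15, 27, 37, -0.2], [15, 27, 37, -0.2], [16, 27, 37, -0.2], [16, 27, 37, -0.2]]

```text
clock: 1.65
tcp_pos: [0.5057, -0.2826, 0.2002]
tool_rot: [[0.246, 0.009, 0.969], [-0.969, -0.003, 0.246], [0.005, -1.0, 0.008]]
ft_force: [0.4, -0.5, 0.8]
width: 0.499
```

```bash
python3 - <<'E'
from h import *
shot('wrist','w1');st()
print(proj('w1',[.499,-.287,.084]))
E
```

```text
t 1.7 tcp [ 0.5084 -0.282   0.1922] F [ 3.   1.  -4.5] w 0.4984953436894365
[[0.247, 0.001, 0.969], [-0.969, 0.003, 0.247], [-0.003, -1.0, 0.002]] [-32.7  24.   85.6   0.2  70.4  43. ]
[320.63591028 242.05470391]
```

View pics/w1.png

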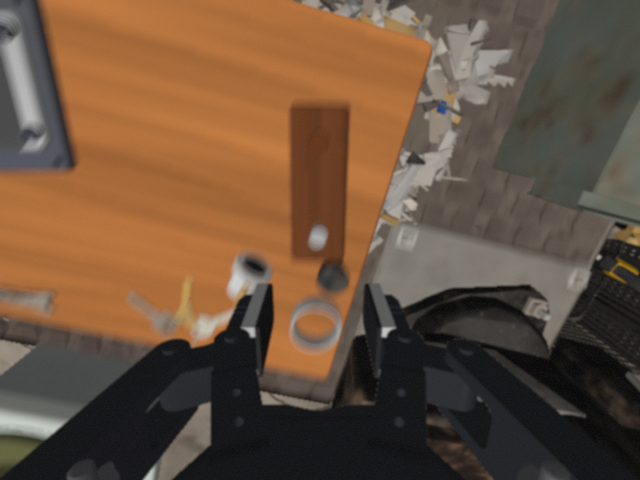

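```bash
python3 - <<'E'
from h import *
st();shot('wrist','w2');st()
crop('w2',280,90,360,300,4)
im=cv2.imread('pics/w2.png')[205:285,280:360];cv2.imwrite('pics/w2p.png',cv2.resize(im,None,fx=7,fy=7,interpolation=cv2.INTER_CUBIC))
print(proj('w2',[.499,-.287,.084]))
E
```

```text
t 1.7 tcp [ 0.5084 -0.282   0.1922] F [ 3.   1.  -4.5] w 0.4984953436894365
[[0.247, 0.001, 0.969], [-0.969, 0.003, 0.247], [-0.003, -1.0, 0.002]] [-32.7  24.   85.6   0.2  70.4  43. ]
t 1.75 tcp [ 0.5056 -0.2817  0.1943] F [-0.   0.3 -0.5] w 0.49821834986758834
[[0.247, 0.0, 0.969], [-0.969, 0.003, 0.247], [-0.003, -1.0, 0.001]] [-32.8  23.6  85.9   0.2  70.6  42.8]
[321.6242664  248.26589472]
```

View pics/w2p.png

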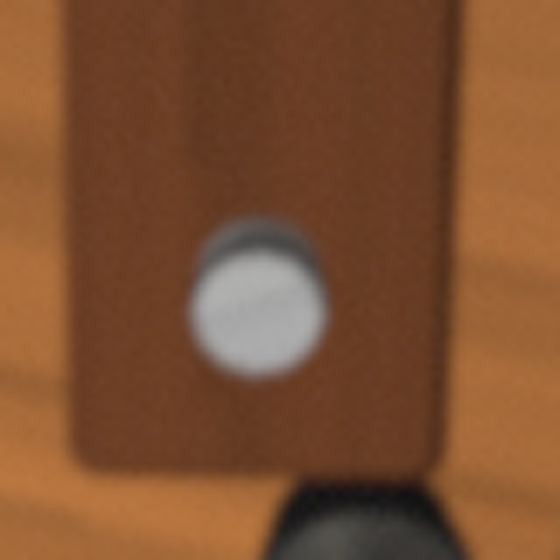

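```bash
python3 - <<'E'
from h import *
print(back('w2',280+259/7-.4,205+313/7-.4,.084))
st()
shot('wrist','w3'); crop('w3',280,205,360,285,7)
st()
E
```

```text
[ 0.49724777 -0.28356155  0.084     ]
t 1.75 tcp [ 0.5056 -0.2817  0.1943] F [-0.   0.3 -0.5] w 0.49821834986758834
[[0.247, 0.0, 0.969], [-0.969, 0.003, 0.247], [-0.003, -1.0, 0.001]] [-32.8  23.6  85.9   0.2  70.6  42.8]
t 1.8 tcp [ 0.5045 -0.282   0.1975] F [-0.3 -0.5  0.5] w 0.49735808352765065
[[0.246, 0.003, 0.969], [-0.969, 0.001, 0.246], [-0.0, -1.0, 0.003]] [-32.9  23.2  86.    0.2  70.7  42.8]
```

View pics/w3_c280_205.png

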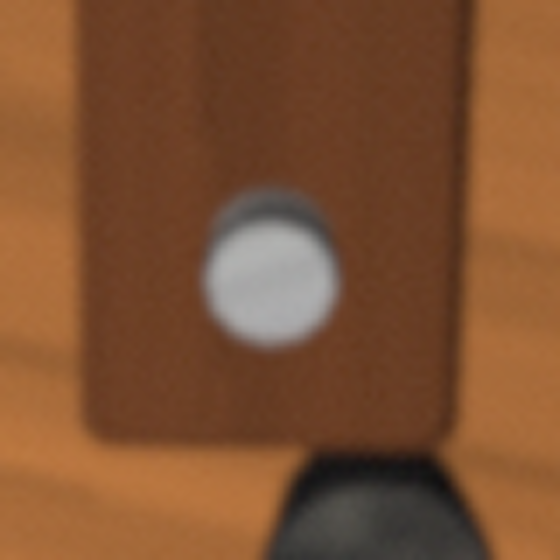

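```bash
python3 - <<'E'
from h import *
print(back('w3',280+272/7-.4,205+284/7-.4,.084))
plan(.4980,-.2845,.12,-76.2,5)
E
```

```text
[ 0.49718778 -0.28393215  0.084     ]
from [ 0.5045 -0.282   0.1975] yaw -75.73 dist mm [ -6.5  -2.5 -77.5] dyaw -0.47
[[[0.2, 15.5, -1.4, 0.1], [0.2, 15.5, -1.4, 0.1], [0.2, 15.5, -1.4, 0.1], [0.2, 15.5, -1.4, 0.1], [0.2, 15.5, -1.4, 0.1]]]
```

Emit:
step_arm:
  steps:
    - [[0.4, 20, -2, 0.1], [0.2, 20, -2, 0.1], [0.2, 18, -2, 0.1], [0.2, 14, -1, 0.1], [0, 4, 0, 0]]

```text
clock: 2.3
tcp_pos: [0.4972, -0.286, 0.1255]
tool_rot: [[0.238, 0.011, 0.971], [-0.971, -0.004, 0.238], [0.007, -1.0, 0.01]]
ft_force: [0.0, -0.5, 0.4]
width: 0.498
```

```bash
python3 - <<'E'
from h import *
shot('wrist','w4');
shot('wrist','w5');st();print(proj('w5',[.4972,-.2838,.084]))
E
```

```text
t 2.4 tcp [ 0.4977 -0.2861  0.1263] F [0.5 0.7 0.3] w 0.497771437138551
[[0.238, 0.012, 0.971], [-0.971, -0.005, 0.239], [0.008, -1.0, 0.01]] [-33.6  27.1  90.7   0.2  61.5  42.5]
[313.26557371 275.05954901]
```

View pics/w5.png

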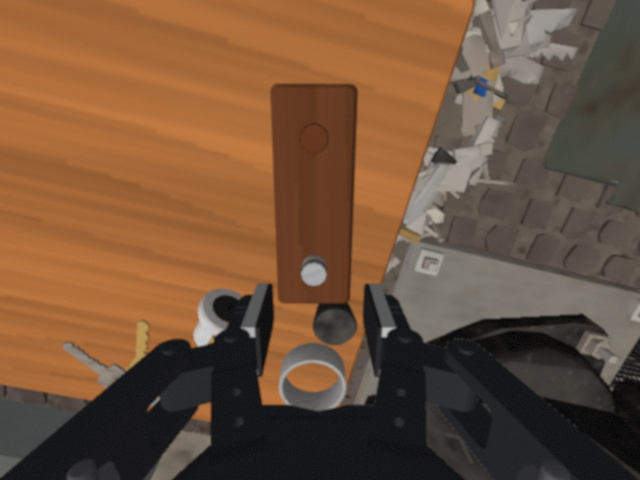

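```bash
python3 - <<'E'
from h import *
crop('w5',283,240,343,310,8)
print(back('w5',313.6,273,.084))
print(proj('w5',np.array([ 0.4977,-0.2861,0.1263])+[0,0,-.017]))
plan(.4974,-.2842,.092,-76.2,5)
E
```

```text
[ 0.49845384 -0.28368683  0.084     ]
[317.80170702 298.14528882]
from [ 0.4977 -0.2861  0.1263] yaw -76.2 dist mm [ -0.3   1.9 -34.3] dyaw 0.0
[[[-0.4, 6.9, 0.0, -0.0], [-0.4, 6.9, 0.0, -0.0], [-0.4, 6.9, 0.0, -0.0], [-0.4, 6.9, 0.0, -0.0], [-0.4, 6.9, 0.0, -0.0]]]
```

View pics/w5_c283_240.png

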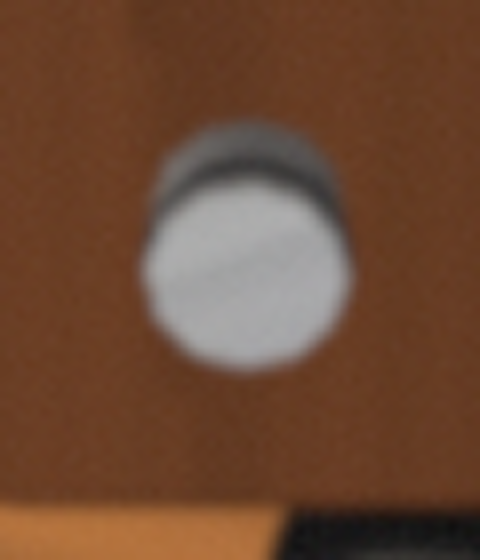

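Emit:
step_arm:
  steps:
    - [[-1, 12, 0, 0], [-0.6, 12, 0, 0], [-0.3, 9, 0, 0], [0, 4, 0, 0], [0, 0, 0, 0]]

```text
clock: 2.9
tcp_pos: [0.4984, -0.2847, 0.0881]
tool_rot: [[0.239, 0.014, 0.971], [-0.971, -0.007, 0.239], [0.01, -1.0, 0.012]]
ft_force: [0.2, -0.6, 0.1]
width: 0.496
```

```bash
python3 - <<'E'
from h import *
plan(.4977,-.2839,.091,-76.2,5);st()
E
```

```text
from [ 0.4984 -0.2847  0.0881] yaw -76.19 dist mm [-0.7  0.8  2.9] dyaw -0.01
[[[-0.2, -0.6, -0.1, 0.0], [-0.2, -0.6, -0.1, 0.0], [-0.2, -0.6, -0.1, 0.0], [-0.2, -0.6, -0.1, 0.0], [-0.2, -0.6, -0.1, 0.0]]]
t 2.9 tcp [ 0.4984 -0.2847  0.0881] F [ 0.2 -0.6  0.1] w 0.4961563625107576
[[0.239, 0.014, 0.971], [-0.971, -0.007, 0.239], [0.01, -1.0, 0.012]] [-33.4  30.   92.1   0.2  57.   42.7]
```

Emit:
step_arm:
  steps:
    - [[-0.8, -3, -0.3, 0], [0, -0.3, 0, 0], [0, 0, 0, 0], [0, 0, 0, 0], [0, 0, 0, 0]]
  gripper: 0
  force: 60

```text
clock: 3.4
tcp_pos: [0.4982, -0.284, 0.0927]
tool_rot: [[0.239, 0.015, 0.971], [-0.971, -0.007, 0.239], [0.011, -1.0, 0.013]]
ft_force: [-0.0, 0.4, -1.1]
width: 0.105
```

```bash
python3 - <<'E'
from h import *
st();shot('wrist','w6')
E
```

```text
t 3.4 tcp [ 0.4982 -0.284   0.0927] F [-0.   0.4 -1.1] w 0.10482263603396196
[[0.239, 0.015, 0.971], [-0.971, -0.007, 0.239], [0.011, -1.0, 0.013]] [-33.4  29.5  92.1   0.2  57.4  42.7]
```

View pics/w6.png

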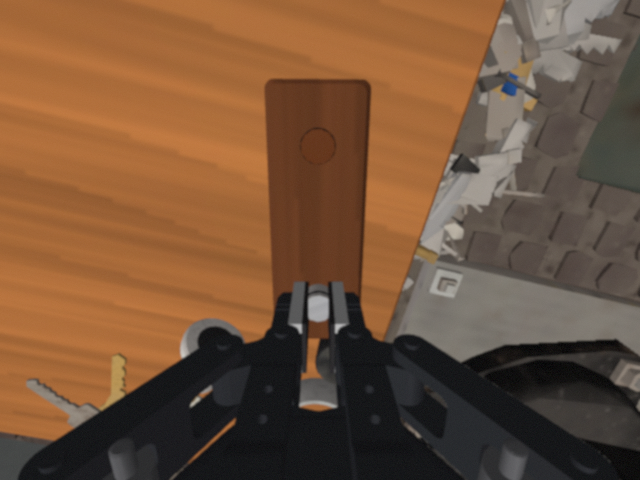

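Emit:
step_arm:
  steps:
    - [[0, 0, 0, 0], [0, 0, 0, 0], [0, 0, 0, 0], [0, -5, 0, 0], [0, -10, 0, 0]]

```text
clock: 3.95
tcp_pos: [0.4975, -0.2837, 0.1073]
tool_rot: [[0.239, 0.013, 0.971], [-0.971, -0.006, 0.239], [0.009, -1.0, 0.012]]
ft_force: [0.5, 0.3, -1.4]
width: 0.104
```

```bash
python3 - <<'E'
from h import *
st();shot('wrist','w7');crop('w7',250,250,390,360,5)
E
```

```text
t 3.95 tcp [ 0.4975 -0.2837  0.1073] F [ 0.5  0.3 -1.4] w 0.10365886837204685
[[0.239, 0.013, 0.971], [-0.971, -0.006, 0.239], [0.009, -1.0, 0.012]] [-33.4  28.3  91.7   0.2  59.1  42.7]
```

View pics/w7_c250_250.png

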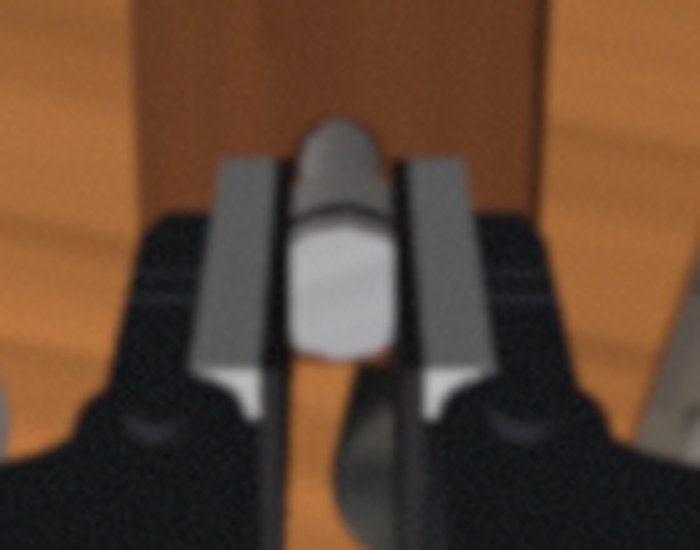

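Emit:
step_arm:
  steps:
    - [[0, -25, 0, 0], [0, -30, 0, 0], [0, -30, 0, 0], [-10, -8, 0, -2], [-20, 0, 0, -5]]

```text
clock: 4.5
tcp_pos: [0.4888, -0.255, 0.2084]
tool_rot: [[0.357, 0.019, 0.934], [-0.934, -0.01, 0.357], [0.016, -1.0, 0.014]]
ft_force: [0.9, -1.1, -0.5]
width: 0.106
```

```bash
python3 - <<'E'
from h import *
plan(.535,.023,.205,14.2,10)
E
```

```text
from [ 0.4888 -0.255   0.2084] yaw -69.11 dist mm [ 46.2 278.   -3.4] dyaw 83.31
[[[-24.3, 0.3, 14.2, -8.3], [-22.0, 0.3, 17.6, -8.3], [-19.2, 0.3, 20.6, -8.3], [-16.0, 0.3, 23.2, -8.3], [-12.5, 0.3, 25.3, -8.3]]]
[[[-8.7, 0.3, 26.8, -8.3], [-4.7, 0.3, 27.8, -8.3], [-0.7, 0.3, 28.2, -8.3], [3.4, 0.3, 28.0, -8.3], [7.4, 0.3, 27.2, -8.3]]]
```

Emit:
step_arm:
  steps:
    - [[-24, 0, 14, -8.3], [-22, 0, 18, -8.3], [-19, 0, 21, -8.3], [-16, 0, 23, -8.3], [-12, 0, 25, -8.3]]

```text
clock: 5.0
tcp_pos: [0.5097, -0.1109, 0.2076]
tool_rot: [[0.898, 0.019, 0.44], [-0.44, -0.01, 0.898], [0.022, -1.0, -0.001]]
ft_force: [0.7, -0.2, -0.4]
width: 0.104
```

```bash
python3 - <<'E'
from h import *
plan(.535,.023,.205,14.2,5)
E
```

```text
from [ 0.5097 -0.1109  0.2076] yaw -26.12 dist mm [ 25.3 133.9  -2.6] dyaw 40.32
[[[-7.2, 0.5, 26.3, -8.1], [-3.5, 0.5, 27.0, -8.1], [0.3, 0.5, 27.3, -8.1], [4.2, 0.5, 26.9, -8.1], [7.9, 0.5, 26.1, -8.1]]]
```

Emit:
step_arm:
  steps:
    - [[-7, 0, 26, -8], [-4, 0, 27, -8], [0, 0, 27, -8], [4, 0, 27, -8], [8, 0, 26, -8]]

```text
clock: 5.5
tcp_pos: [0.5309, 0.0303, 0.2059]
tool_rot: [[0.961, 0.019, -0.275], [0.275, -0.01, 0.961], [0.015, -1.0, -0.015]]
ft_force: [0.6, -0.6, -0.2]
width: 0.107
```

Emit:
step_arm:
  steps:
    - [[0, 0, 0, 0], [0, 0, 0, 0], [0, 0, 0, 0], [0, 0, 0, 0], [0, 0, 0, 0]]

```text
clock: 6.0
tcp_pos: [0.5298, 0.0317, 0.2053]
tool_rot: [[0.96, 0.018, -0.278], [0.278, -0.01, 0.96], [0.014, -1.0, -0.014]]
ft_force: [-0.4, -0.3, -0.3]
width: 0.107
```

```bash
python3 - <<'E'
from h import *
shot('wrist','w8');st()
E
```

```text
t 6.05 tcp [0.5298 0.0317 0.2053] F [-0.5  0.4 -1.6] w 0.10614286107967907
[[0.96, 0.018, -0.278], [0.278, -0.01, 0.96], [0.014, -1.0, -0.014]] [ -0.3  16.5  94.   -0.6  68.5 -16.2]
```

View pics/w8.png

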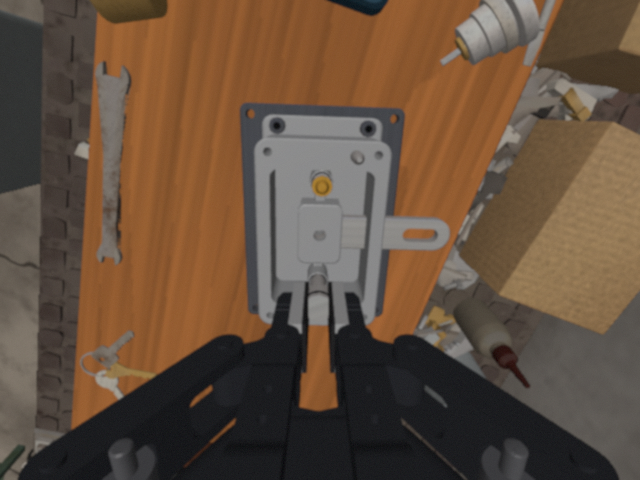

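```bash
python3 - <<'E'
from h import *
crop('w8',230,95,420,275,4.2)
im=cv2.imread('pics/w8.png')[200:270,285:355];cv2.imwrite('pics/w8h.png',cv2.resize(im,None,fx=8,fy=8,interpolation=cv2.INTER_CUBIC))
E
```

```text
(no output)
```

View pics/w8_c230_95.png

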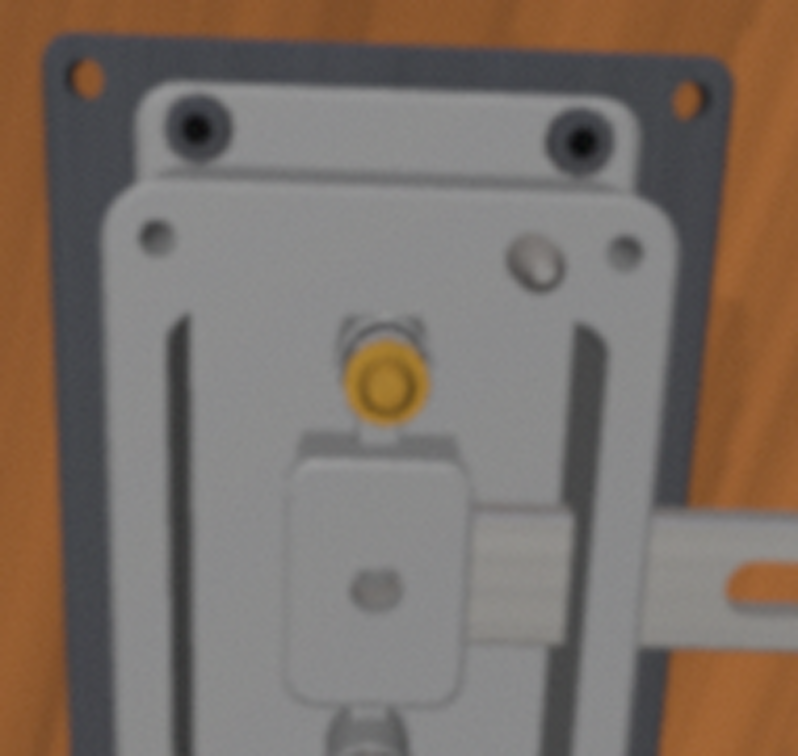

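View pics/w8h.png

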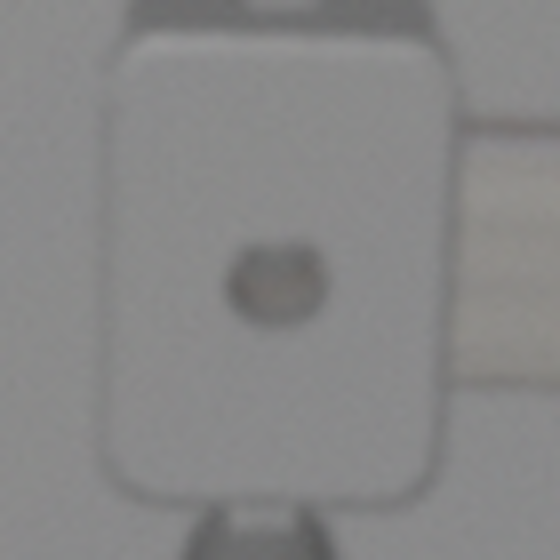

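```bash
cat > fit.py <<'E'
from h import *
from scipy.optimize import least_squares
def fit(tag,obj,px,z0,x0):
    def W(p):
        c,s=np.cos(p[2]),np.sin(p[2]);return [[p[0]+c*a-s*b,p[1]+s*a+c*b,h] for a,b,h in obj]
    f=lambda p:np.ravel([proj(tag,w)-u for w,u in zip(W(p),px)])
    s=least_squares(f,x0);print(tag,np.round(s.x[:2],4),'yaw',round(np.degrees(s.x[2]),2));print(np.round(s.fun.reshape(-1,2),1).tolist());return s.x
E
python3 - <<'E'
from fit import *
f=lambda x,y:np.array([230+x/4.2-.4,95+y/4.2-.4])
px=[(319.2,235.2),f(388,387),f(46,36),f(734,62),f(86,79),f(690,99),f(156,238),f(625,253)]
obj=[(0,0,.088),(0,.041,.110),(-.064,.094,.056),(.064,.094,.056)]
fit('w8',obj,px[:4],0,[.535,.023,.25])
fit('w8',obj[:2],px[:2],0,[.535,.023,.25])
print(back('w8',*px[0],.088))
# pin head apparent
crop('w8',280,255,360,335,8)
E
```

```text
w8 [0.5336 0.0278] yaw 14.13
[[-0.0, -0.1], [0.1, 2.0], [-1.7, -1.0], [1.7, -0.8]]
w8 [0.5334 0.0285] yaw 14.28
[[0.0, -1.0], [-0.0, 0.8]]
[0.5336479 0.0277345 0.088    ]
```

View pics/w8_c280_255.png

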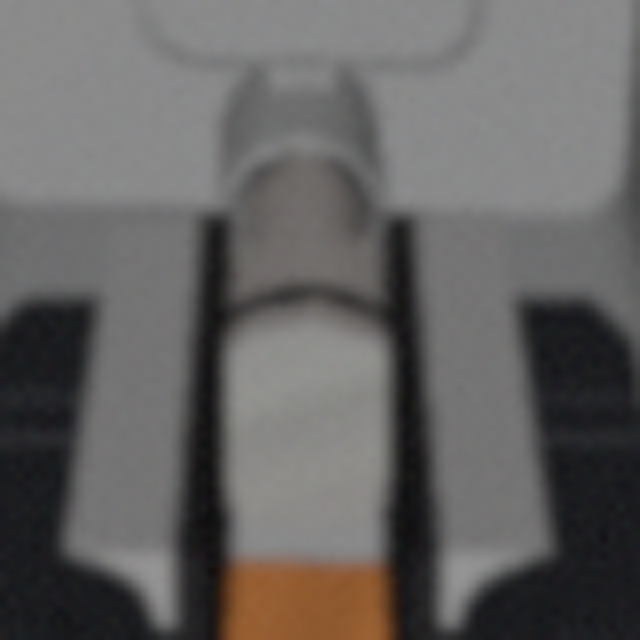

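```bash
python3 - <<'E'
from fit import *
plan(.534,.027,.142,14.2,5)
E
```

```text
from [0.5298 0.0317 0.2053] yaw 16.16 dist mm [  4.2  -4.7 -63.3] dyaw -1.96
[[[0.5, 12.7, -1.1, 0.4], [0.6, 12.7, -1.1, 0.4], [0.6, 12.7, -1.1, 0.4], [0.6, 12.7, -1.1, 0.4], [0.6, 12.7, -1.1, 0.4]]]
```

Emit:
step_arm:
  steps:
    - [[1, 8, -3, 1], [1, 18, -1.5, 1], [0.5, 18, -1, 0], [0, 14, 0, 0], [0, 0, 0, 0]]

```text
clock: 6.55
tcp_pos: [0.5351, 0.0242, 0.1438]
tool_rot: [[0.972, 0.018, -0.236], [0.236, -0.01, 0.972], [0.015, -1.0, -0.014]]
ft_force: [0.2, 0.6, -0.5]
width: 0.106
```

```bash
python3 - <<'E'
from h import *
shot('wrist','w9');st();crop('w9',250,200,390,340,5)
E
```

```text
t 6.6 tcp [0.5355 0.0242 0.1448] F [ 0.3  0.6 -1.1] w 0.10214666359356064
[[0.972, 0.02, -0.236], [0.236, -0.01, 0.972], [0.017, -1.0, -0.014]] [ -1.1  21.2  96.5  -0.6  61.2 -14.5]
```

View pics/w9_c250_200.png

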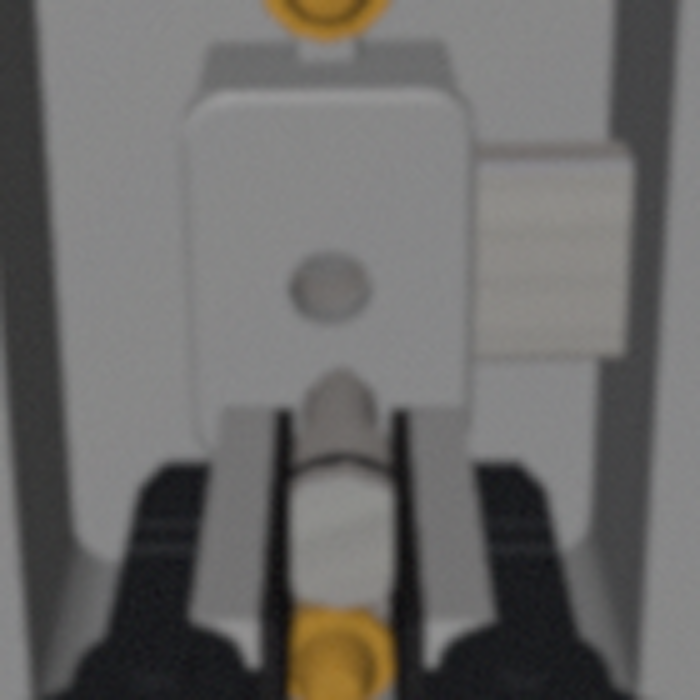

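```bash
python3 - <<'E'
from h import *
h=back('w9',250+331/5-.4,200+289/5-.4,.088);f=back('w9',250+340/5-.4,200+383/5-.4,.1021)
hd=back('w9',250+342/5-.4,200+545/5-.4,.1361)
print(h,f,hd)
R=np.array(r.get_obs()['tool_rot']).reshape(3,3);print('tool frame hole-foot mm',(R.T@(h-f))*1000,(R.T@(h-hd))*1000)
EOF=0
E
```

```text
[0.53374383 0.02778243 0.088     ] [0.53576336 0.0230604  0.1021    ] [0.53522317 0.0239326  0.1361    ]
tool frame hole-foot mm [-1.08082086 14.00972468  5.2674016 ] [-1.32625395 48.02083893  4.78118651]
```

Emit:
step_arm:
  steps:
    - [[-1.2, 2, 4.9, 0], [0, 3, 0, 0], [0, 1, 0, 0], [0, 0, 0, 0], [0, 0, 0, 0]]

```text
clock: 7.1
tcp_pos: [0.534, 0.0289, 0.1405]
tool_rot: [[0.972, 0.023, -0.235], [0.235, -0.01, 0.972], [0.02, -1.0, -0.015]]
ft_force: [-0.5, 0.2, -0.3]
width: 0.106
```

```bash
python3 - <<'E'
from h import *
shot('wrist','w10');st();crop('w10',250,200,390,340,5)
E
```

```text
t 7.15 tcp [0.534  0.0289 0.1405] F [-0.5  0.4 -1.1] w 0.10683278303022896
[[0.972, 0.023, -0.235], [0.235, -0.01, 0.972], [0.02, -1.0, -0.015]] [ -0.6  21.3  97.1  -0.6  60.4 -13.9]
```

View pics/w10_c250_200.png

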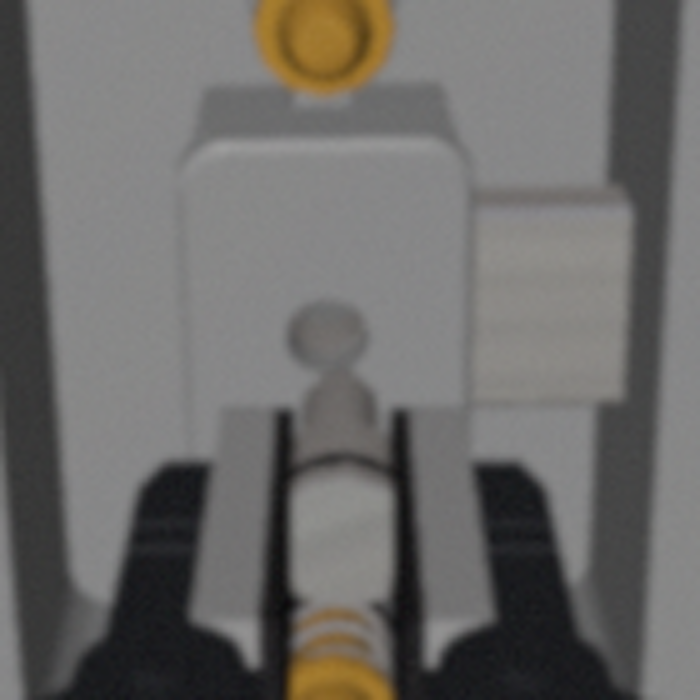

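```bash
python3 - <<'E'
from h import *
h=back('w10',250+328/5-.4,200+335/5-.4,.088);f=back('w10',250+339/5-.4,200+383/5-.4,.0978)
print(h,f)
R=np.array(r.get_obs()['tool_rot']).reshape(3,3);print('world',(h-f)*1000);print('tool',R.T@((h-f)*[1,1,0])*1000)
E
```

```text
[0.53355424 0.02813832 0.088     ] [0.53490138 0.02722896 0.0978    ]
world [-1.34713767  0.90936069 -9.8       ]
tool [-1.0951063  -0.04025924  1.20034917]
```

Emit:
step_arm:
  steps:
    - [[-1.1, 2, 1.2, 0], [-0.1, 4, 0, 0], [-0.1, 4, 0.1, 0], [-0.1, 3, 0.1, 0], [0, 0, 0, 0]]

```text
clock: 7.65
tcp_pos: [0.5324, 0.0298, 0.1263]
tool_rot: [[0.972, 0.023, -0.235], [0.235, -0.01, 0.972], [0.02, -1.0, -0.015]]
ft_force: [0.6, 0.3, 0.4]
width: 0.104
```

```bash
python3 - <<'E'
from h import *
shot('wrist','w11');st();crop('w11',250,200,390,340,5)
E
```

```text
t 7.7 tcp [0.5325 0.0298 0.1265] F [-0.8  0.4  0.8] w 0.10683421278551615
[[0.972, 0.023, -0.235], [0.235, -0.01, 0.972], [0.02, -1.0, -0.015]] [ -0.5  22.2  97.9  -0.7  58.6 -13.7]
```

View pics/w11_c250_200.png

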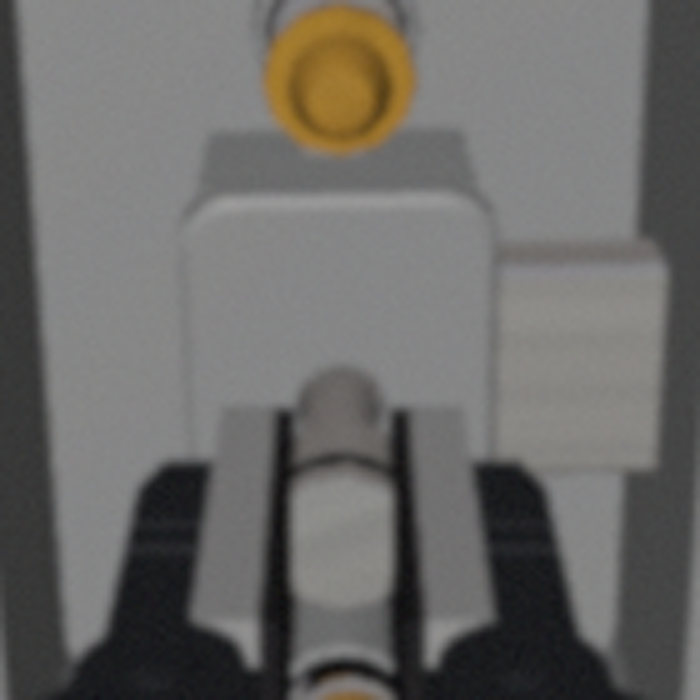

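Emit:
step_arm:
  steps:
    - [[-0.1, 2.5, 0, 0], [-0.1, 2.5, 0, 0], [-0.1, 2.5, 0, 0], [0, 1, 0, 0], [0, 0, 0, 0]]

```text
clock: 8.2
tcp_pos: [0.5327, 0.0295, 0.1175]
tool_rot: [[0.972, 0.024, -0.235], [0.235, -0.01, 0.972], [0.021, -1.0, -0.016]]
ft_force: [0.6, -0.4, 0.7]
width: 0.108
```

Emit:
step_arm:
  steps:
    - [[-0.1, 3, 0, 0], [0, 3, 0, 0], [0, 2, 0, 0], [0, 0.5, 0, 0], [0, 0, 0, 0]]

```text
clock: 8.7
tcp_pos: [0.533, 0.0291, 0.1085]
tool_rot: [[0.972, 0.025, -0.235], [0.235, -0.011, 0.972], [0.021, -1.0, -0.016]]
ft_force: [-0.4, -2.1, 0.9]
width: 0.107
```

```bash
python3 - <<'E'
from h import *
shot('wrist','w12');st();crop('w12',250,200,390,340,5)
E
```

```text
t 8.75 tcp [0.533  0.0291 0.1086] F [-0.8 -2.   1.1] w 0.10377639756639472
[[0.972, 0.025, -0.235], [0.235, -0.011, 0.972], [0.021, -1.0, -0.016]] [ -0.6  23.7  98.6  -0.7  56.3 -13.7]
```

View pics/w12_c250_200.png

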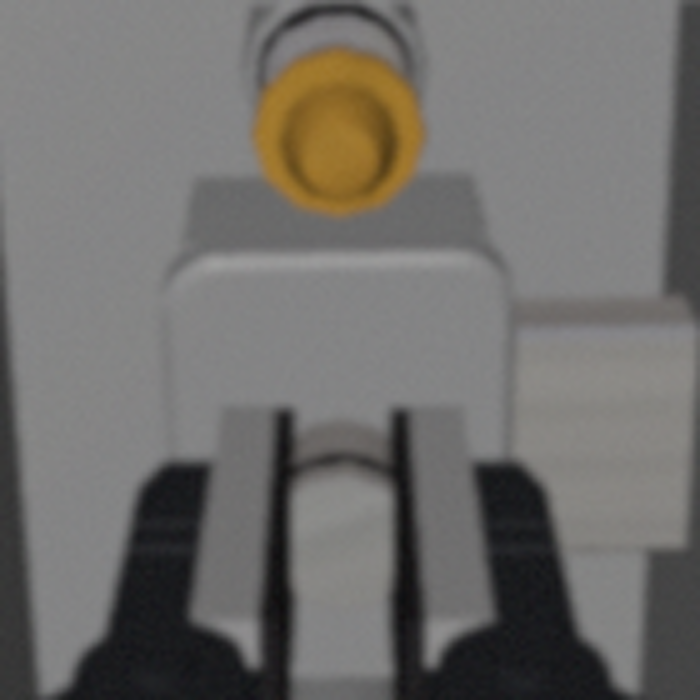

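Emit:
step_arm:
  steps:
    - [[0, 1.5, 0, 0], [0, 2, 0, 0], [0, 2, 0, 0], [0, 1, 0, 0], [0, 0, 0, 0]]

```text
clock: 9.25
tcp_pos: [0.5333, 0.0289, 0.1078]
tool_rot: [[0.972, 0.026, -0.235], [0.235, -0.011, 0.972], [0.023, -1.0, -0.017]]
ft_force: [-2.2, -0.9, 2.1]
width: 0.108
```

Emit:
step_arm:
  steps:
    - [[0, 3, 0, 0], [0, 3, 0, 0], [0, 3, 0, 0], [0, 3, 0, 0], [0, 3, 0, 0]]

```text
clock: 9.75
tcp_pos: [0.5341, 0.0288, 0.1065]
tool_rot: [[0.971, 0.031, -0.236], [0.236, -0.012, 0.972], [0.027, -0.999, -0.019]]
ft_force: [-23.4, -2.5, 43.0]
width: 0.103
```

Emit:
step_arm:
  steps:
    - [[0, -2, 0, 0], [0, 0, 0, 0], [0, 0, 0, 0], [0, 0, 0, 0], [0, 0, 0, 0]]
  gripper: 30

```text
clock: 10.25
tcp_pos: [0.5339, 0.0293, 0.1088]
tool_rot: [[0.971, 0.031, -0.236], [0.236, -0.012, 0.972], [0.027, -0.999, -0.019]]
ft_force: [0.2, 0.9, 0.1]
width: 0.3
```

Emit:
step_arm:
  steps:
    - [[0, -10, 0, 0], [0, -15, 0, 0], [0, -20, 0, 0], [0, -20, 0, 0], [0, 0, -8, 0]]

```text
clock: 10.75
tcp_pos: [0.5334, 0.0227, 0.1775]
tool_rot: [[0.971, 0.029, -0.237], [0.237, -0.011, 0.971], [0.026, -1.0, -0.018]]
ft_force: [-0.3, -0.5, 0.1]
width: 0.302
```

```bash
python3 - <<'E'
from h import *
shot('wrist','w13');st();
E
```

```text
t 10.8 tcp [0.5333 0.0214 0.1761] F [-0.2 -1.3 -0.2] w 0.2975081887394344
[[0.971, 0.028, -0.236], [0.236, -0.012, 0.972], [0.024, -1.0, -0.018]] [ -1.4  18.5  95.6  -0.7  64.3 -14.7]
```

View pics/w13.png

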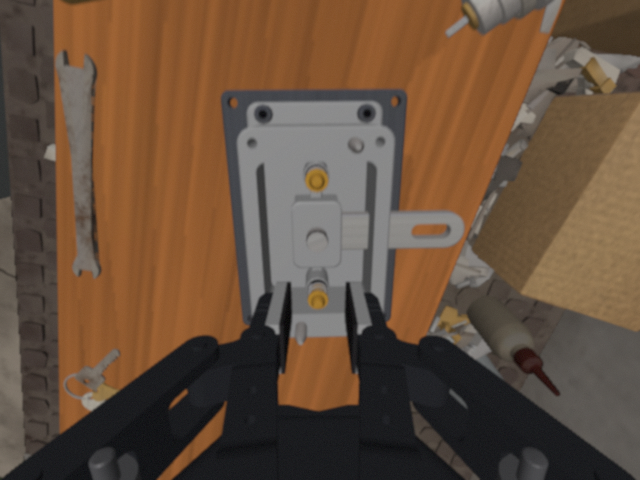

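```bash
python3 - <<'E'
from h import *
crop('w13',215,80,415,350,2.9)
im=cv2.imread('pics/w13.png')[190:310,280:360];cv2.imwrite('pics/w13h.png',cv2.resize(im,None,fx=7,fy=7,interpolation=cv2.INTER_CUBIC)[:600*2])
im=cv2.imread('pics/w13.png')[190:275,270:370];cv2.imwrite('pics/w13h.png',cv2.resize(im,None,fx=7,fy=7,interpolation=cv2.INTER_CUBIC))
E
```

```text
(no output)
```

View pics/w13h.png

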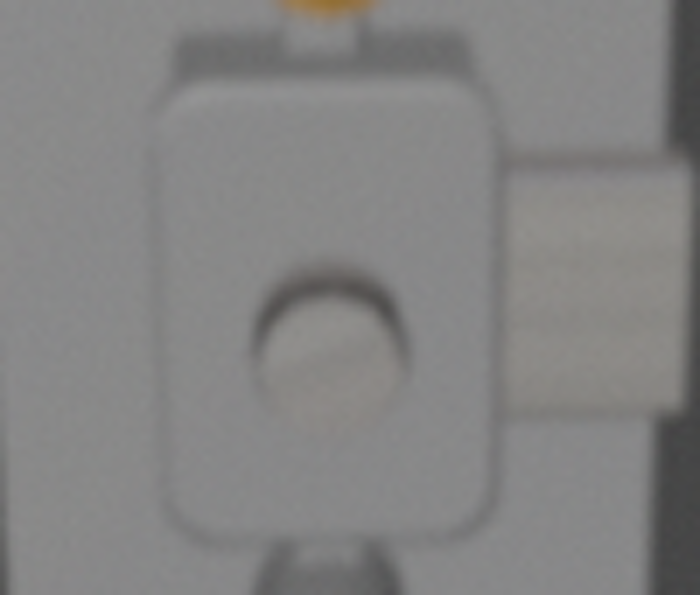

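View pics/w13_c215_80.png

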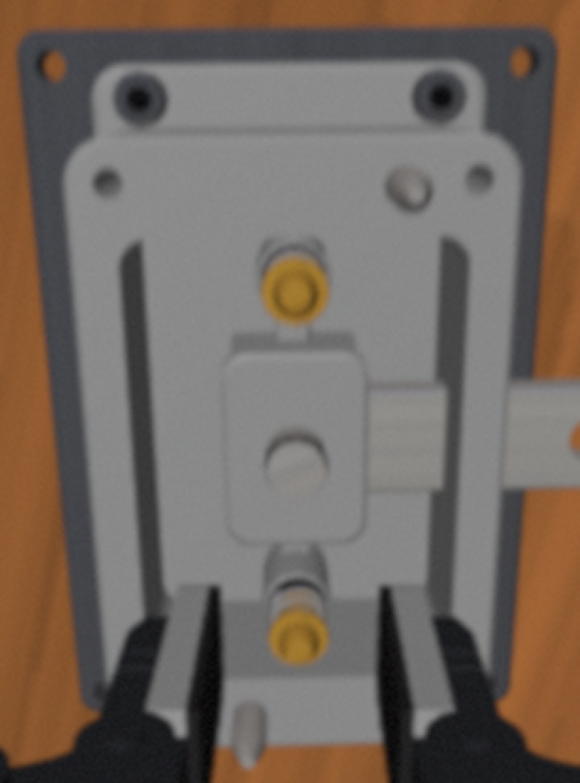

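```bash
python3 - <<'E'
from fit import *
f=lambda x,y:np.array([215+x/2.9-.4,80+y/2.9-.4])
g=lambda x,y:np.array([270+x/7-.4,190+y/7-.4])
ob=[(0,.041,.110),(0,-.041,.110),(-.017,.0,.088),(.017,0,.088),(0,.024,.088),(0,-.024,.088)]
px=[f(294,291),f(298,637),g(160,340),g(496,340),g(325,80),g(330,540)]
# only u for 2,3 ; v for 4,5 approx
s=fit('w13',ob[:2],px[:2],0,[.534,.027,.25])
for h in (.098,.100,.102,.104): print(h,(proj('w13',[s[0],s[1],h])-[270-.4,190-.4])*7)
a=s[2]; 
for h in (.086,.088,.09,.092):print('base far edge',h,(proj('w13',[s[0]-.007*np.sin(a),s[1]+.007*np.cos(a),h])-[269.6,189.6])*7)
print('dowelA', (proj('w13',[s[0]+.022*np.cos(a)-.062*np.sin(a),s[1]+.022*np.sin(a)+.062*np.cos(a),.120])-[214.6,79.6])*2.9)
E
```

```text
w13 [0.5326 0.03  ] yaw 14.29
[[-0.0, -2.1], [0.1, 2.8]]
0.098 [327.01170172 333.03120154]
0.1 [327.47796634 340.72597684]
0.102 [327.95242805 348.55602895]
0.104 [328.43530493 356.52495681]
base far edge 0.086 [323.519105   221.25623812]
base far edge 0.088 [323.93761755 227.70998214]
base far edge 0.09 [324.36319285 234.27263852]
base far edge 0.092 [324.79601121 240.94698772]
dowelA [414.74137131 178.36393834]
```

```bash
python3 - <<'E'
from h import *
g=lambda x,y:np.array([270+x/7-.4,190+y/7-.4])
print('head',back('w13',*g(333,364),.100));print('base edge',back('w13',*g(329,262),.088))
print('bridge top/bot mid',back('w13',*g(325,80),.088),back('w13',*g(330,540),.088),back('w13',*g(158,340),.088),back('w13',*g(497,340),.088))
E
```

```text
head [0.53361164 0.0278548  0.1       ]
base edge [0.53213652 0.03349267 0.088     ]
bridge top/bot mid [0.52751529 0.05092588 0.088     ] [0.53920856 0.0048104  0.088     ] [0.51784283 0.02189852 0.088     ] [0.55000392 0.02942075 0.088     ]
```

Emit:
step_arm:
  steps:
    - [[0, -25, 0, -5], [0, -40, 10, -8.5], [0, -10, 20, -8.5], [5, 0, 30, -8.5], [10, 0, 30, -8.5]]
  gripper: 100

```text
clock: 11.3
tcp_pos: [0.4902, 0.1031, 0.248]
tool_rot: [[0.599, 0.021, -0.801], [0.801, -0.012, 0.599], [0.003, -1.0, -0.024]]
ft_force: [0.3, 0.8, -0.5]
width: 0.995
```

```bash
python3 - <<'E'
from h import *
plan(.4885,.26,.22,89.6,10)
E
```

```text
from [0.4902 0.1031 0.248 ] yaw 53.22 dist mm [ -1.7 156.9 -28. ] dyaw 36.38
[[[12.5, 2.8, 9.5, -3.6], [13.0, 2.8, 8.7, -3.6], [13.6, 2.8, 7.9, -3.6], [14.0, 2.8, 7.0, -3.6], [14.5, 2.8, 6.1, -3.6]]]
[[[14.8, 2.8, 5.2, -3.6], [15.1, 2.8, 4.2, -3.6], [15.4, 2.8, 3.2, -3.6], [15.5, 2.8, 2.3, -3.6], [15.6, 2.8, 1.3, -3.6]]]
```

Emit:
step_arm:
  steps:
    - [[26, 0, 18, -8], [28, 0, 14, -8], [30, 6, 8, -8], [28, 8, 5, -7], [20, 8, 2, -4]]

```text
clock: 11.8
tcp_pos: [0.4943, 0.2501, 0.2213]
tool_rot: [[0.003, 0.019, -1.0], [1.0, -0.013, 0.003], [-0.013, -1.0, -0.019]]
ft_force: [0.1, -0.3, 0.1]
width: 1.001
```

Emit:
step_arm:
  steps:
    - [[5, 0, 0, 0], [0, 0, 0, 0], [0, 0, 0, 0], [0, 0, 0, 0], [0, 0, 0, 0]]

```text
clock: 12.3
tcp_pos: [0.494, 0.254, 0.2189]
tool_rot: [[0.007, 0.015, -1.0], [1.0, -0.015, 0.007], [-0.015, -1.0, -0.015]]
ft_force: [0.2, -0.6, 0.1]
width: 1.003
```

```bash
python3 - <<'E'
from h import *
shot('wrist','w14');st();
E
```

```text
t 12.35 tcp [0.4941 0.254  0.219 ] F [-1.1 -0.6  0.5] w 1.0026232116993434
[[0.007, 0.015, -1.0], [1.0, -0.015, 0.007], [-0.015, -1.0, -0.015]] [ 23.9  19.1  88.6  -1.2  71.8 -65.3]
```

View pics/w14.png

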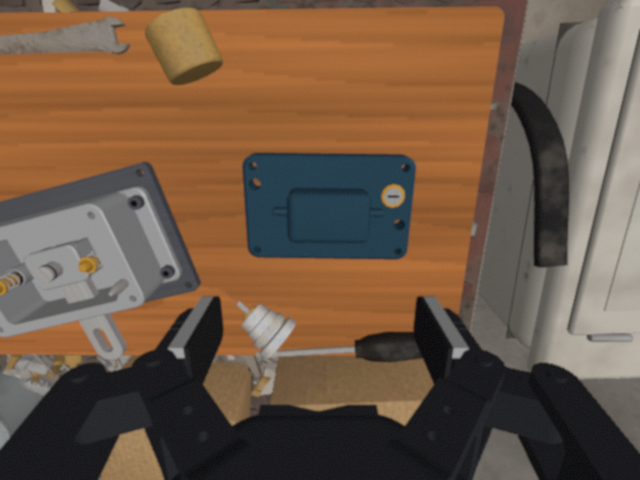

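```bash
python3 - <<'E'
from h import *
crop('w14',235,145,425,265,4.2)
E
```

```text
(no output)
```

View pics/w14_c235_145.png

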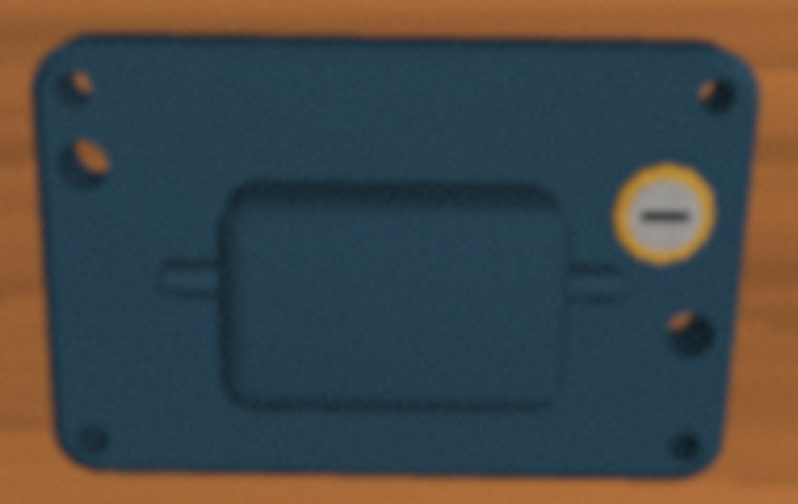

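```bash
python3 - <<'E'
from fit import *
f=lambda x,y:np.array([235+x/4.2-.4,145+y/4.2-.4])
ob=[(.022,.062,.066),(-.012,-.062,.066),(.014,-.054,.068)]
px=[f(85,161),f(690,333),f(664,214)]
s=fit('w14',ob,px,0,[.489,.258,3.13])
fit('w14',ob[:2],px[:2],0,[.489,.258,3.13])
plan(s[0],s[1],.15,np.degrees(s[2])-90,5)
E
```

```text
w14 [0.4888 0.2604] yaw 178.76
[[-0.3, -0.0], [0.1, 0.3], [0.2, -0.2]]
w14 [0.4886 0.2605] yaw 178.83
[[-0.2, -0.1], [0.2, 0.1]]
from [0.4941 0.254  0.219 ] yaw 89.6 dist mm [ -5.3   6.4 -69. ] dyaw -0.84
[[[1.3, 13.8, 1.1, 0.2], [1.3, 13.8, 1.1, 0.2], [1.3, 13.8, 1.1, 0.2], [1.3, 13.8, 1.1, 0.2], [1.3, 13.8, 1.1, 0.2]]]
```

Emit:
step_arm:
  steps:
    - [[4, 20, 3, 0.4], [3, 25, 2, 0.4], [1, 25, 2, 0], [0.5, 15, 0.5, 0], [0, 0, 0, 0]]

```text
clock: 12.85
tcp_pos: [0.4892, 0.2599, 0.1333]
tool_rot: [[0.026, 0.02, -0.999], [1.0, -0.013, 0.026], [-0.013, -1.0, -0.02]]
ft_force: [0.2, 0.3, 1.3]
width: 1.0
```

```bash
python3 - <<'E'
from h import *
shot('wrist','w15');st();plan(.4888,.2604,.085,88.8,5)
E
```

```text
t 12.9 tcp [0.4896 0.26   0.1345] F [ 0.5 -0.3 -1.2] w 1.0018900860637647
[[0.026, 0.021, -0.999], [1.0, -0.013, 0.026], [-0.012, -1.0, -0.021]] [ 24.7  24.2  93.7  -1.3  61.3 -63.2]
from [0.4896 0.26   0.1345] yaw 88.49 dist mm [ -0.8   0.4 -49.5] dyaw 0.31
[[[0.1, 9.9, 0.2, -0.1], [0.1, 9.9, 0.2, -0.1], [0.1, 9.9, 0.2, -0.1], [0.1, 9.9, 0.2, -0.1], [0.1, 9.9, 0.2, -0.1]]]
```

View pics/w15.png

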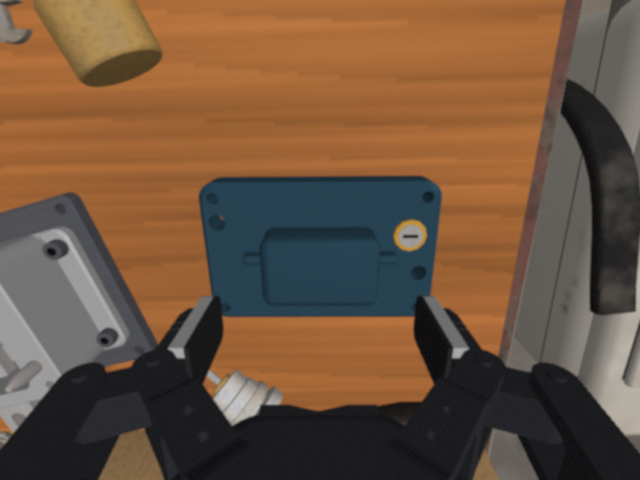

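Emit:
step_arm:
  steps:
    - [[0.2, 14, 0.5, 0], [0.2, 14, 0.3, 0], [0.1, 12, 0.3, 0], [0.1, 7, 0.2, 0], [0, 0, 0, 0]]

```text
clock: 13.4
tcp_pos: [0.4904, 0.26, 0.0858]
tool_rot: [[0.027, 0.024, -0.999], [1.0, -0.011, 0.027], [-0.01, -1.0, -0.024]]
ft_force: [0.9, -0.1, 0.3]
width: 1.003
```

```bash
python3 - <<'E'
from h import *
shot('wrist','w16');st();plan(.4888,.2604,.085,88.8,5)
E
```

```text
t 13.45 tcp [0.4906 0.2601 0.0864] F [ 0.   0.6 -0.3] w 1.0010633981562282
[[0.027, 0.025, -0.999], [1.0, -0.011, 0.027], [-0.01, -1.0, -0.025]] [ 24.6  28.1  95.4  -1.4  55.5 -63. ]
from [0.4906 0.2601 0.0864] yaw 88.43 dist mm [-1.8  0.3 -1.4] dyaw 0.37
[[[0.1, 0.3, 0.4, -0.1], [0.1, 0.3, 0.4, -0.1], [0.1, 0.3, 0.4, -0.1], [0.1, 0.3, 0.4, -0.1], [0.1, 0.3, 0.4, -0.1]]]
```

View pics/w16.png

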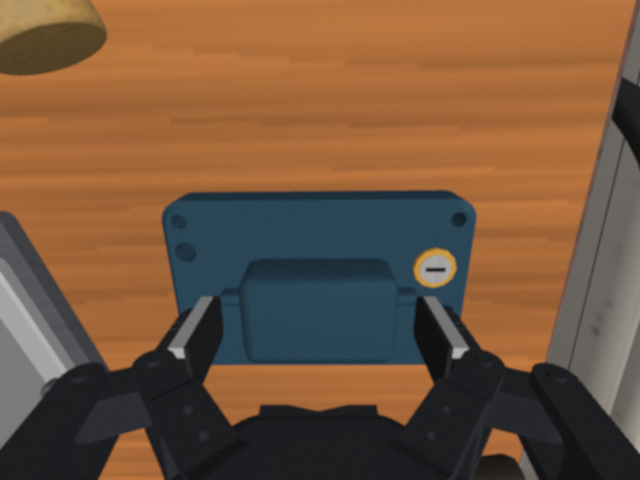

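Emit:
step_arm:
  steps:
    - [[0.3, 2, 2, -0.4], [0, 0, 0, 0], [0, 0, 0, 0], [0, 0, 0, 0], [0, 0, 0, 0]]
  gripper: 0
  force: 90

```text
clock: 13.95
tcp_pos: [0.4888, 0.2608, 0.0856]
tool_rot: [[0.019, 0.026, -0.999], [1.0, -0.01, 0.019], [-0.01, -1.0, -0.026]]
ft_force: [-0.1, -0.5, -3.1]
width: 0.753
```

Emit:
step_arm:
  steps:
    - [[0, -10, 0, 0], [0, -25, 0, 0], [0, -40, 0, 0], [0, -40, 0, 0], [0, -10, 0, 0]]

```text
clock: 14.45
tcp_pos: [0.4843, 0.2616, 0.2151]
tool_rot: [[0.019, 0.022, -1.0], [1.0, -0.012, 0.019], [-0.012, -1.0, -0.022]]
ft_force: [0.8, 0.8, -2.2]
width: 0.75
```

```bash
python3 - <<'E'
from h import *
shot('wrist','w17');st();
E
```

```text
t 14.5 tcp [0.4842 0.2616 0.2147] F [0.8 0.4 0. ] w 0.747624962531311
[[0.019, 0.021, -1.0], [1.0, -0.012, 0.019], [-0.012, -1.0, -0.022]] [ 25.   18.5  90.   -1.2  70.7 -63.5]
```

View pics/w17.png

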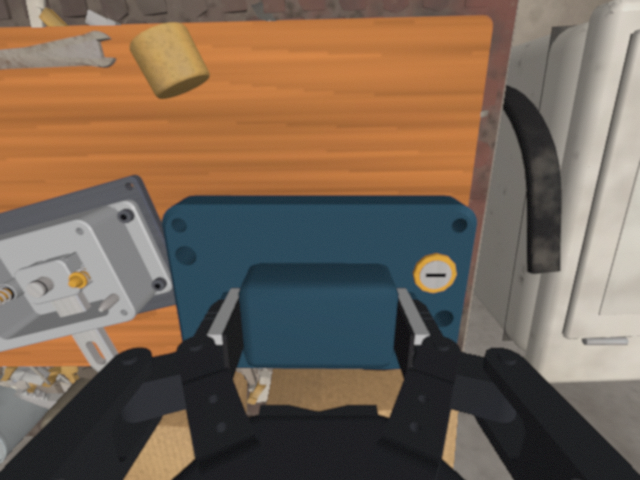

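```bash
python3 - <<'E'
from h import *
plan(.5336,.035,.215,-75.8,20)
E
```

```text
from [0.4842 0.2616 0.2147] yaw 88.9 dist mm [  49.4 -226.6    0.3] dyaw -164.7
[[[-11.3, -0.0, -2.7, 8.2], [-10.8, -0.0, -4.3, 8.2], [-10.1, -0.0, -5.8, 8.2], [-9.1, -0.0, -7.2, 8.2], [-8.0, -0.0, -8.4, 8.2]]]
[[[-6.7, -0.0, -9.4, 8.2], [-5.3, -0.0, -10.3, 8.2], [-3.8, -0.0, -11.0, 8.2], [-2.2, -0.0, -11.4, 8.2], [-0.5, -0.0, -11.6, 8.2]]]
[[[1.2, -0.0, -11.5, 8.2], [2.8, -0.0, -11.3, 8.2], [4.4, -0.0, -10.7, 8.2], [5.9, -0.0, -10.0, 8.2], [7.2, -0.0, -9.1, 8.2]]]
[[[8.5, -0.0, -7.9, 8.2], [9.5, -0.0, -6.6, 8.2], [10.4, -0.0, -5.2, 8.2], [11.0, -0.0, -3.7, 8.2], [11.4, -0.0, -2.0, 8.2]]]
```

Emit:
step_arm:
  steps:
    - [[-11, 0, -3, 8], [-11, 0, -4, 8], [-10, 0, -6, 8], [-9, 0, -7, 8], [-8, 0, -8, 8]]

```text
clock: 15.0
tcp_pos: [0.4946, 0.2039, 0.2104]
tool_rot: [[0.674, 0.015, -0.739], [0.739, -0.014, 0.673], [-0.001, -1.0, -0.021]]
ft_force: [-0.6, 1.0, -3.0]
width: 0.755
```

Emit:
step_arm:
  steps:
    - [[-7, 0, -9, 8], [-5, 0, -10, 8], [-4, 0, -11, 8], [-2, 0, -11, 8], [0, 0, -11, 8]]

```text
clock: 15.5
tcp_pos: [0.5041, 0.1455, 0.2037]
tool_rot: [[0.995, 0.004, -0.103], [0.103, -0.017, 0.994], [0.002, -1.0, -0.018]]
ft_force: [1.0, -0.0, -3.2]
width: 0.75
```

```bash
python3 - <<'E'
from h import *
st();plan(.5336,.035,.215,-75.8,10)
E
```

```text
t 15.5 tcp [0.5041 0.1455 0.2037] F [ 1.  -0.  -3.2] w 0.7501608506061621
[[0.995, 0.004, -0.103], [0.103, -0.017, 0.994], [0.002, -1.0, -0.018]] [12.5 16.4 94.4 -1.1 69.3  7. ]
from [0.5041 0.1455 0.2037] yaw 5.93 dist mm [  29.5 -110.5   11.3] dyaw -81.73
[[[1.8, -1.1, -11.3, 8.2], [3.4, -1.1, -10.9, 8.2], [4.9, -1.1, -10.3, 8.2], [6.3, -1.1, -9.5, 8.2], [7.6, -1.1, -8.5, 8.2]]]
[[[8.7, -1.1, -7.4, 8.2], [9.7, -1.1, -6.0, 8.2], [10.5, -1.1, -4.6, 8.2], [11.0, -1.1, -3.1, 8.2], [11.3, -1.1, -1.5, 8.2]]]
```

Emit:
step_arm:
  steps:
    - [[2, -2, -11, 8], [3, -2, -11, 8], [5, -2, -10, 8], [6, -2, -9, 8], [8, -2, -8, 8]]

```text
clock: 16.0
tcp_pos: [0.5167, 0.0888, 0.2072]
tool_rot: [[0.811, -0.008, 0.585], [-0.585, -0.019, 0.811], [0.005, -1.0, -0.02]]
ft_force: [-0.7, -0.3, -2.8]
width: 0.751
```

```bash
python3 - <<'E'
from h import *
plan(.5336,.035,.21,-75.8,5)
E
```

```text
from [0.5167 0.0888 0.2072] yaw -35.79 dist mm [ 16.9 -53.8   2.8] dyaw -40.01
[[[9.0, -0.6, -6.8, 8.0], [9.9, -0.6, -5.4, 8.0], [10.6, -0.6, -4.0, 8.0], [11.0, -0.6, -2.5, 8.0], [11.3, -0.6, -0.9, 8.0]]]
```

Emit:
step_arm:
  steps:
    - [[9, -2, -7, 8], [10, -2, -5, 8], [10.5, -2, -4, 8], [11, -2, -2.5, 8], [10, -2, -1, 7.5]]

```text
clock: 16.5
tcp_pos: [0.5307, 0.0336, 0.2108]
tool_rot: [[0.225, -0.019, 0.974], [-0.974, -0.02, 0.224], [0.015, -1.0, -0.023]]
ft_force: [1.2, -1.2, -3.0]
width: 0.754
```

Emit:
step_arm:
  steps:
    - [[0, 0, 0, 0], [0, 0, 0, 0], [0, 0, 0, 0], [0, 0, 0, 0], [0, 0, 0, 0]]

```text
clock: 17.0
tcp_pos: [0.5294, 0.034, 0.2072]
tool_rot: [[0.232, -0.024, 0.972], [-0.973, -0.019, 0.232], [0.013, -1.0, -0.028]]
ft_force: [0.4, 0.4, -2.3]
width: 0.749
```

```bash
python3 - <<'E'
from h import *
shot('wrist','w18');shot('scene','s18');st();plan(.5336,.0279,.18,-75.8,5)
crop('s18',260,120,460,270,4)
E
```

```text
t 17.1 tcp [0.5295 0.0339 0.2073] F [ 0.  -0.6 -3.5] w 0.7498188639155082
[[0.231, -0.024, 0.973], [-0.973, -0.019, 0.231], [0.013, -1.0, -0.028]] [ 0.2 17.6 92.3 -1.2 71.5 77.2]
from [0.5295 0.0339 0.2073] yaw -76.62 dist mm [  4.1  -6.  -27.3] dyaw 0.82
[[[1.4, 5.5, 0.5, -0.2], [1.4, 5.5, 0.5, -0.2], [1.4, 5.5, 0.5, -0.2], [1.4, 5.5, 0.5, -0.2], [1.4, 5.5, 0.5, -0.2]]]
```

View pics/w18.png

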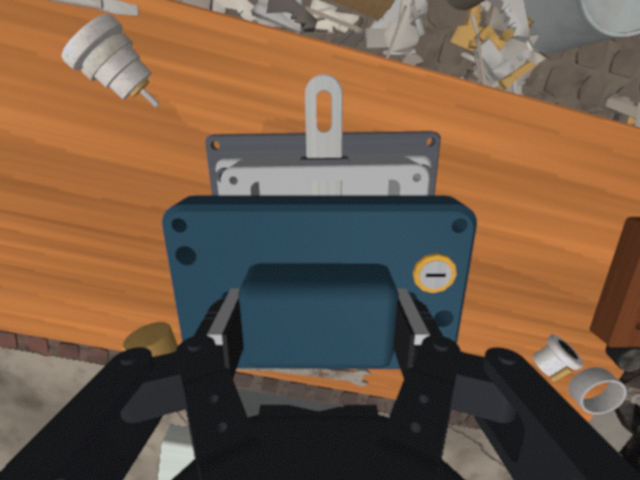

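View pics/s18_c260_120.png

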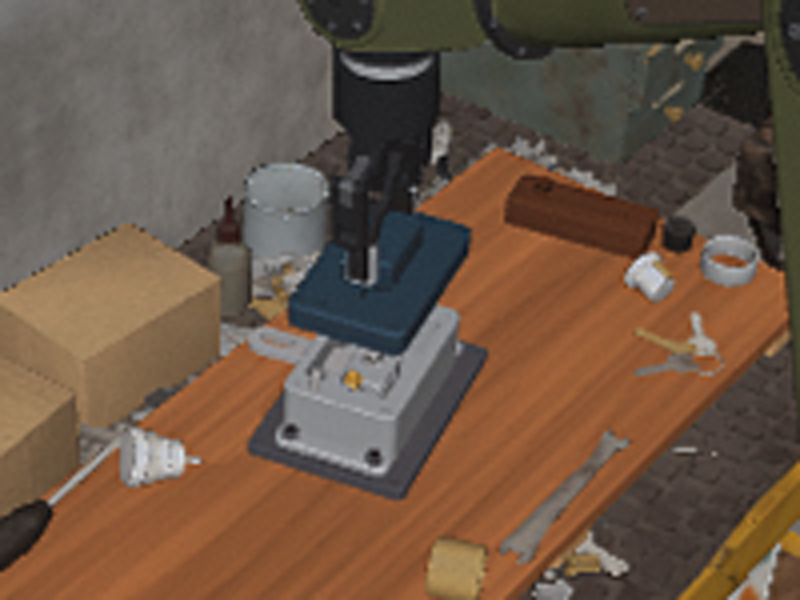

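```bash
python3 - <<'E'
from h import *
plan(.5335,.0289,.175,-75.8,5)
E
```

```text
from [0.5295 0.0339 0.2073] yaw -76.62 dist mm [  4.   -5.  -32.3] dyaw 0.82
[[[1.2, 6.5, 0.6, -0.2], [1.2, 6.5, 0.6, -0.2], [1.2, 6.5, 0.5, -0.2], [1.2, 6.5, 0.5, -0.2], [1.2, 6.5, 0.5, -0.2]]]
```

Emit:
step_arm:
  steps:
    - [[3, 6, 1, -0.4], [1.5, 9, 1, -0.4], [1, 10, 0.5, 0], [0.3, 4, 0.2, 0], [0, 0, 0, 0]]

```text
clock: 17.6
tcp_pos: [0.5328, 0.0279, 0.1751]
tool_rot: [[0.247, -0.025, 0.969], [-0.969, -0.019, 0.247], [0.013, -0.999, -0.029]]
ft_force: [0.2, 1.1, -2.6]
width: 0.751
```

```bash
python3 - <<'E'
from h import *
shot('wrist','w19');shot('top','t19');st();plan(.5335,.0289,.175,-75.8,5)
crop('t19',310,180,430,280,6)
E
```

```text
t 17.7 tcp [0.533  0.028  0.1758] F [-0.4 -0.3 -2.4] w 0.7500445121279385
[[0.247, -0.024, 0.969], [-0.969, -0.019, 0.247], [0.013, -1.0, -0.028]] [-0.4 19.9 93.7 -1.2 67.8 75.7]
from [0.533  0.028  0.1758] yaw -75.68 dist mm [ 0.5  0.9 -0.8] dyaw -0.12
[[[-0.2, 0.2, 0.1, 0.0], [-0.2, 0.2, 0.1, 0.0], [-0.2, 0.2, 0.1, 0.0], [-0.2, 0.2, 0.1, 0.0], [-0.2, 0.2, 0.1, 0.0]]]
```

View pics/w19.png

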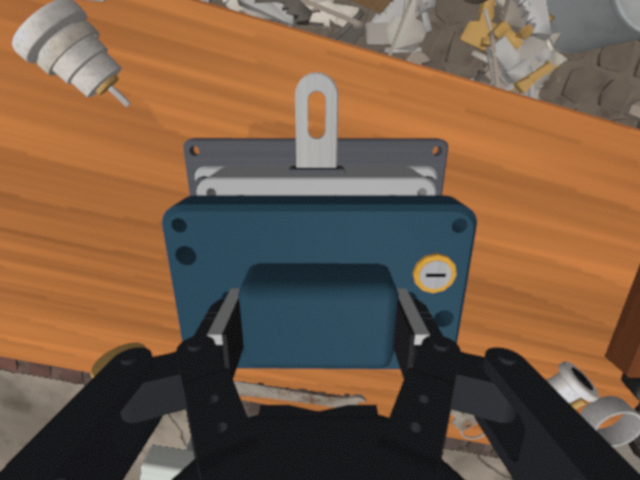

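View pics/t19_c310_180.png

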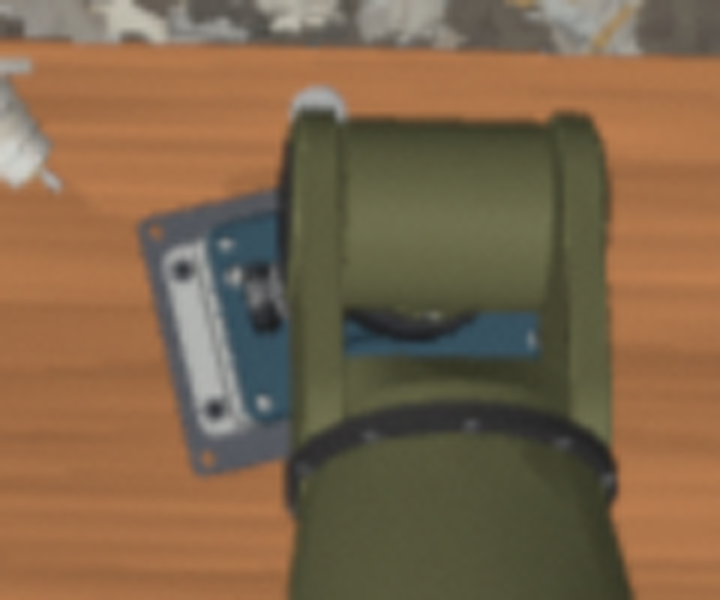

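```bash
python3 - <<'E'
from fit import *
crop('w19',155,190,485,370,2.4)
ob=[(.022,.062,.1548),(.014,-.054,.1584)]
fit('w19',ob,[(185.2,255.3),(434.7,272.8)],0,[.533,.028,.25])
E
```

```text
w19 [0.5318 0.0269] yaw 14.37
[[0.7, -0.1], [-0.7, -0.1]]
```

View pics/w19_c155_190.png

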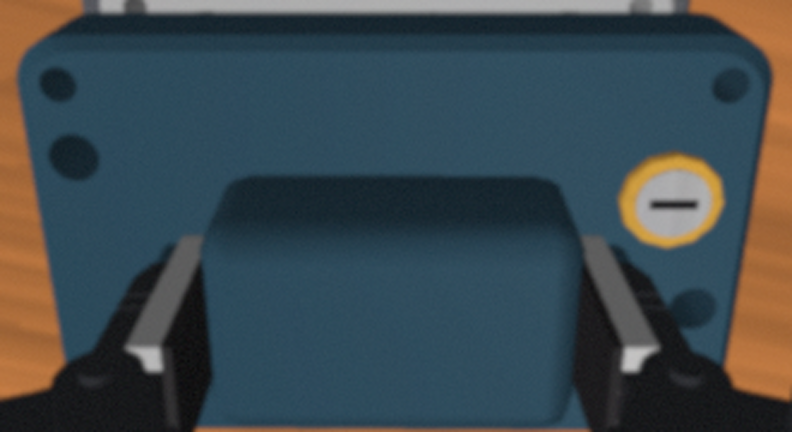

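Emit:
step_arm:
  steps:
    - [[-0.6, 2, 1.3, 0], [0, 4, 0.1, 0], [-0.1, 5, 0.1, 0], [-0.1, 5, 0.1, 0], [0, 2, 0, 0]]

```text
clock: 18.2
tcp_pos: [0.5344, 0.029, 0.1573]
tool_rot: [[0.247, -0.022, 0.969], [-0.969, -0.019, 0.247], [0.013, -1.0, -0.026]]
ft_force: [-0.5, -0.5, -2.3]
width: 0.748
```

```bash
python3 - <<'E'
from h import *
shot('wrist','w20');st()
crop('w20',155,190,485,370,2.4)
E
```

```text
t 18.25 tcp [0.5343 0.029  0.1571] F [-0.1 -0.4 -3.1] w 0.7524449546253972
[[0.247, -0.022, 0.969], [-0.969, -0.019, 0.247], [0.013, -1.0, -0.027]] [-0.3 21.3 94.5 -1.2 65.5 75.9]
```

View pics/w20_c155_190.png

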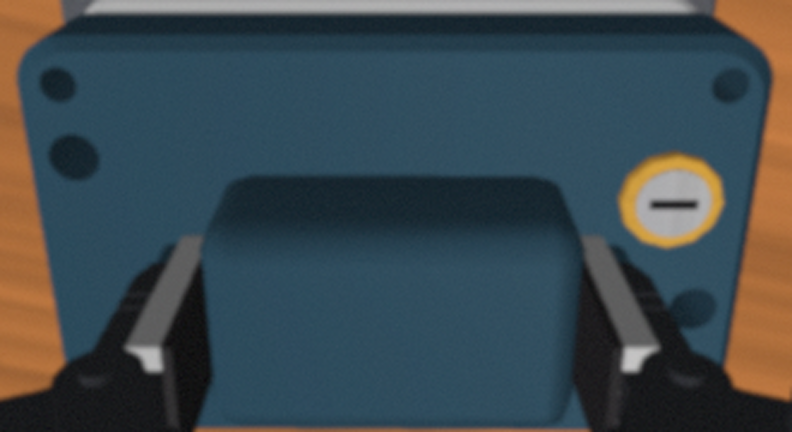

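Emit:
step_arm:
  steps:
    - [[0, 1.5, 0, 0], [0, 2, 0, 0], [-0.1, 2, 0.1, 0], [0, 1, 0, 0], [0, 0, 0, 0]]

```text
clock: 18.75
tcp_pos: [0.5343, 0.029, 0.1502]
tool_rot: [[0.247, -0.022, 0.969], [-0.969, -0.019, 0.247], [0.013, -1.0, -0.026]]
ft_force: [-0.4, 0.6, -3.2]
width: 0.75
```

Emit:
step_arm:
  steps:
    - [[0, 1.5, 0, 0], [0, 1.5, 0, 0], [0, 1.5, 0.1, 0], [0, 1.5, 0, 0], [0, 1.5, 0, 0]]

```text
clock: 19.25
tcp_pos: [0.5348, 0.029, 0.1445]
tool_rot: [[0.248, -0.02, 0.969], [-0.969, -0.019, 0.247], [0.014, -1.0, -0.024]]
ft_force: [-3.4, 0.7, 7.4]
width: 0.75
```

Emit:
step_arm:
  steps:
    - [[0, 1.5, -0.3, 0], [0, 1.5, 0, 0], [0, 1.5, 0, 0], [0, 1.5, 0, 0], [0, 1.5, 0, 0]]

```text
clock: 19.75
tcp_pos: [0.5348, 0.0289, 0.1423]
tool_rot: [[0.248, -0.017, 0.969], [-0.969, -0.019, 0.247], [0.014, -1.0, -0.021]]
ft_force: [-10.6, -1.2, 18.3]
width: 0.75
```

```bash
python3 - <<'E'
from h import *
shot('wrist','w21');shot('scene','s21');st()
crop('s21',300,150,420,250,6);crop('w21',155,180,485,370,2.4)
E
```

```text
t 19.85 tcp [0.5348 0.0289 0.1423] F [-10.1  -1.6  17.8] w 0.7490397732354067
[[0.248, -0.017, 0.969], [-0.969, -0.019, 0.247], [0.014, -1.0, -0.021]] [-0.4 22.3 95.3 -1.2 63.3 75.9]
```

View pics/s21_c300_150.png

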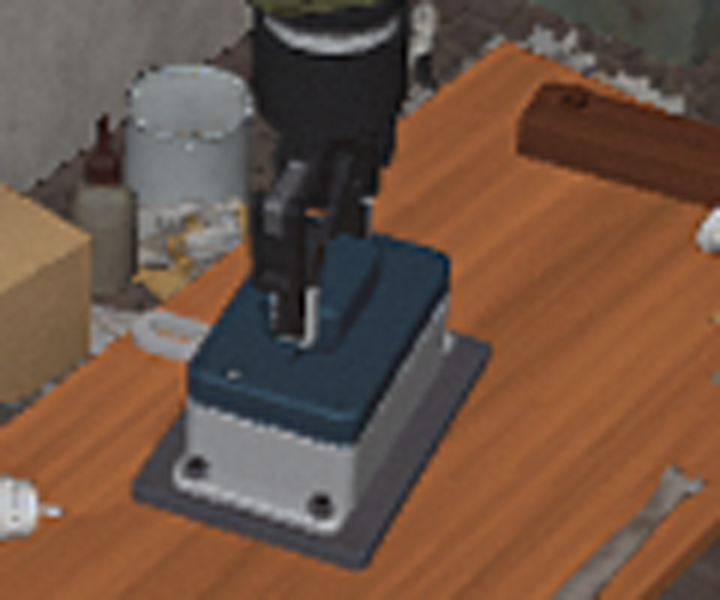

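View pics/w21_c155_180.png

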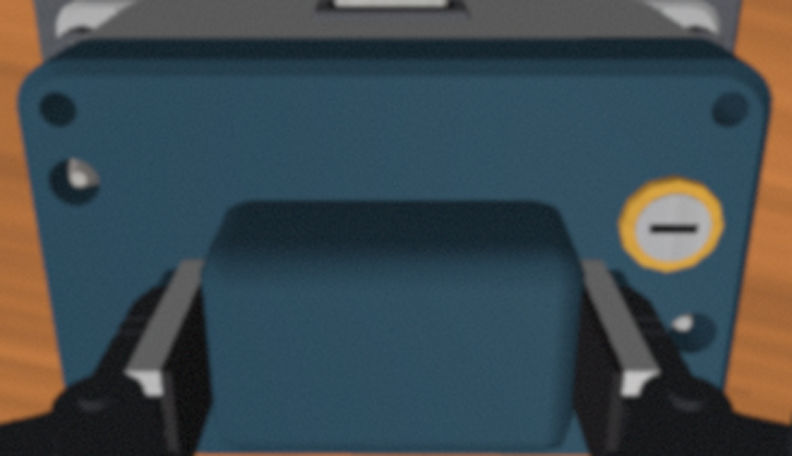

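Emit:
step_arm:
  steps:
    - [[0, 2, -0.6, 0], [0, 2.5, -0.4, 0], [0, 2.5, -0.2, 0], [0, 2.5, -0.2, 0], [0, 2.5, -0.2, 0]]

```text
clock: 20.35
tcp_pos: [0.5348, 0.0289, 0.1422]
tool_rot: [[0.248, -0.008, 0.969], [-0.969, -0.017, 0.247], [0.014, -1.0, -0.012]]
ft_force: [-12.7, -0.5, 28.1]
width: 0.75
```

```bash
python3 - <<'E'
from h import *
shot('wrist','w22');shot('scene','s22');st()
crop('s22',320,180,390,250,9);crop('w22',155,180,485,370,2.4)
E
```

```text
t 20.45 tcp [0.5348 0.0289 0.1422] F [-13.   -0.2  28.9] w 0.7489526750490628
[[0.248, -0.008, 0.969], [-0.969, -0.017, 0.247], [0.014, -1.0, -0.012]] [-0.4 22.  95.7 -1.1 62.7 75.8]
```

View pics/s22_c320_180.png

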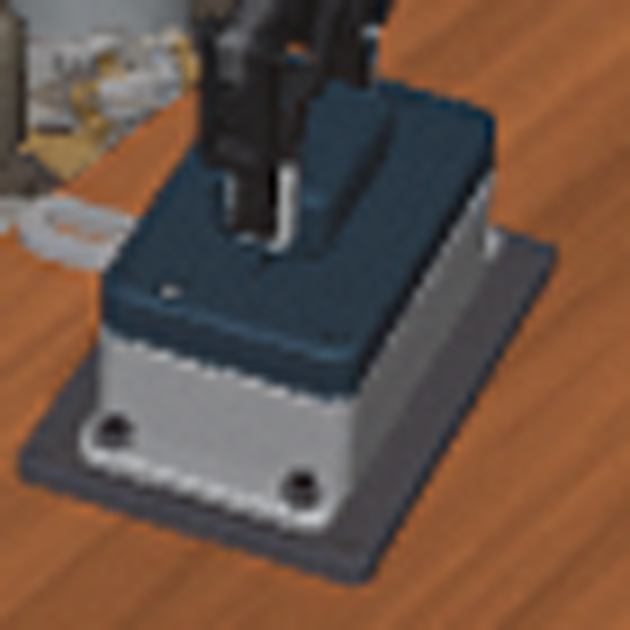

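View pics/w22_c155_180.png

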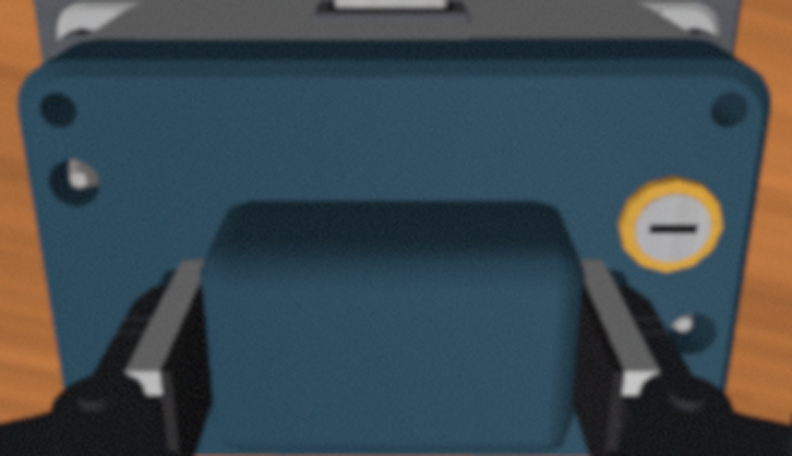

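```bash
python3 - <<'E'
from h import *
o=r.get_obs();print(o['wrist_torque'],o['ft_force'],o['joint_torque'])
crop('w22',170,245,210,275,16);crop('w22',425,300,465,330,16)
E
python3 -c "
import cv2,numpy as np
a=cv2.imread('pics/w22_c170_245.png');b=cv2.imread('pics/w22_c425_300.png');cv2.imwrite('pics/ab22.png',np.vstack([a,b])[:, :])
i=cv2.imread('pics/ab22.png');print(i.shape);cv2.imwrite('pics/ab22.png',cv2.resize(i,None,fx=.6,fy=.6))"
```

```text
[0.8947482  2.90584891 0.21377176] [-13.04675528  -0.23606667  28.87976796] [ -0.11123968 -42.07432151 -28.52989018  -0.56068042  -3.8912183
   0.30390395]
(960, 640, 3)
```

View pics/ab22.png

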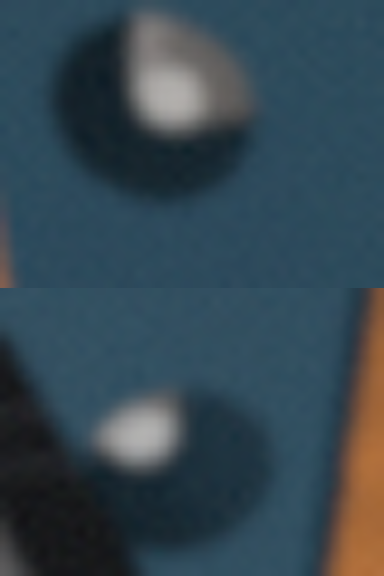

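Emit:
step_arm:
  steps:
    - [[0, 0, 0, 0], [0, -2, 0, 0], [0, -3, 0, 0], [0, -3, 0, 0], [0, 0, 0, 0]]
  gripper: 100

```text
clock: 20.95
tcp_pos: [0.5354, 0.029, 0.1519]
tool_rot: [[0.248, -0.005, 0.969], [-0.969, -0.017, 0.247], [0.015, -1.0, -0.009]]
ft_force: [0.2, -1.0, 0.1]
width: 0.997
```

```bash
python3 - <<'E'
from h import *
shot('wrist','w23');shot('scene','s23');st()
crop('s23',320,170,390,250,7)
E
```

```text
t 21.05 tcp [0.5352 0.029  0.1515] F [0.1 1.  0.6] w 1.0037518060334774
[[0.248, -0.006, 0.969], [-0.969, -0.017, 0.247], [0.015, -1.0, -0.01]] [-0.4 21.4 95.2 -1.1 63.7 75.8]
```

View pics/w23.png

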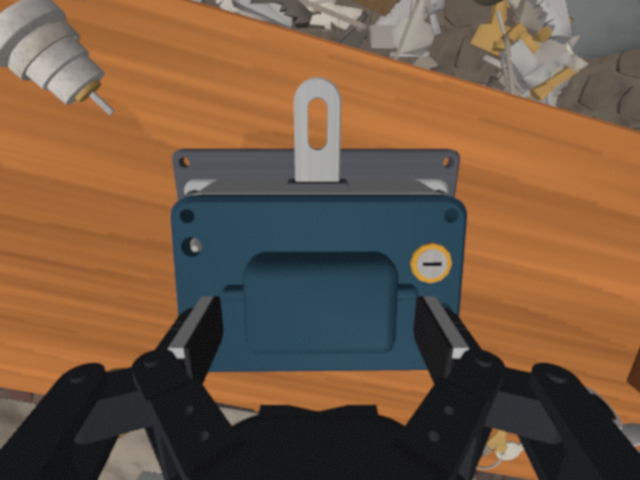

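View pics/s23_c320_170.png

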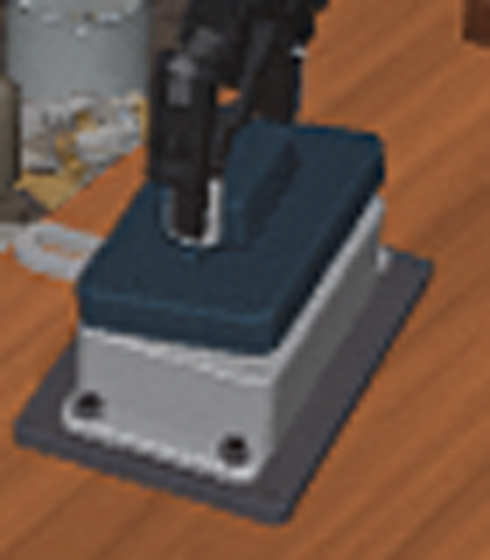

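Emit:
step_arm:
  steps:
    - [[0, -12, 0, 0], [0, -16, 0, 0], [0.7, -16, -1.8, 0], [0, -4, 0, 0], [0, 0, 0, 0]]

```text
clock: 21.55
tcp_pos: [0.5339, 0.0287, 0.2029]
tool_rot: [[0.248, -0.006, 0.969], [-0.969, -0.017, 0.247], [0.015, -1.0, -0.01]]
ft_force: [-0.4, -0.3, 0.0]
width: 1.0
```

Emit:
step_arm:
  steps:
    - [[0, 0, 0, 0], [0, 0, 0, 0], [0, 0, 0, 0], [0, 0, 0, 0], [0, 0, 0, 0]]
  gripper: 0
  force: 60

```text
clock: 22.05
tcp_pos: [0.5333, 0.0288, 0.2009]
tool_rot: [[0.248, -0.009, 0.969], [-0.969, -0.017, 0.247], [0.014, -1.0, -0.013]]
ft_force: [-0.5, -0.1, -0.0]
width: 0.144
```

Emit:
step_arm:
  steps:
    - [[0, 0, 0, 0], [0, 0, 0, 0], [0, 0, 0, 0], [0, 0, 0, 0], [0, 0, 0, 0]]

```text
clock: 22.55
tcp_pos: [0.5332, 0.0288, 0.2006]
tool_rot: [[0.248, -0.01, 0.969], [-0.969, -0.017, 0.247], [0.014, -1.0, -0.014]]
ft_force: [0.0, -0.1, 0.1]
width: 0.003
```

```bash
python3 - <<'E'
from h import *
shot('wrist','w24');shot('scene','s24');st()
crop('s24',310,150,400,250,6);plan(.5336,.0279,.175,-75.8,5)
E
```

```text
t 22.65 tcp [0.5332 0.0288 0.2006] F [ 0.5  0.2 -0.6] w 0.0032097228210139425
[[0.248, -0.01, 0.969], [-0.969, -0.017, 0.247], [0.014, -1.0, -0.014]] [-0.4 18.  92.7 -1.  69.9 75.6]
from [0.5332 0.0288 0.2006] yaw -75.66 dist mm [  0.4  -0.9 -25.6] dyaw -0.14
[[[0.2, 5.1, 0.0, 0.0], [0.2, 5.1, 0.0, 0.0], [0.2, 5.1, 0.0, 0.0], [0.2, 5.1, 0.0, 0.0], [0.2, 5.1, 0.0, 0.0]]]
```

View pics/w24.png

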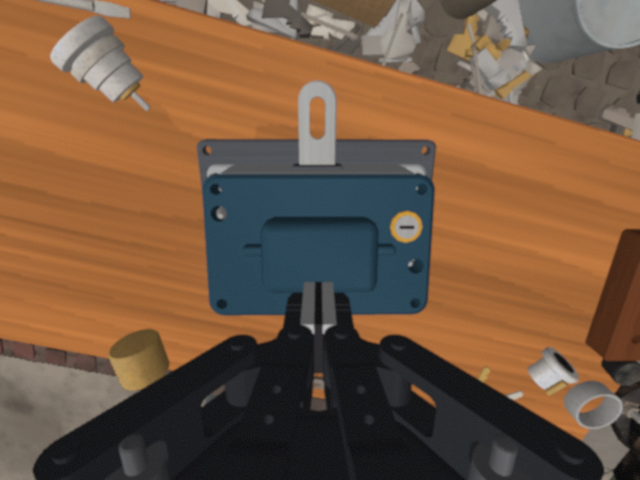

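View pics/s24_c310_150.png

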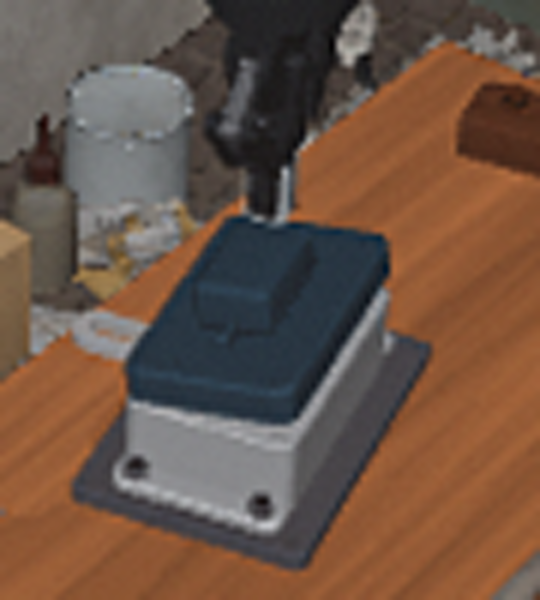

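Emit:
step_arm:
  steps:
    - [[0.9, 5, -3.8, 0], [0, 7, 0, 0], [0, 5, 0, 0], [0, 2, 0, 0], [0, 0, 0, 0]]

```text
clock: 23.15
tcp_pos: [0.5289, 0.0264, 0.1794]
tool_rot: [[0.248, -0.011, 0.969], [-0.969, -0.017, 0.247], [0.014, -1.0, -0.015]]
ft_force: [1.0, 0.5, 0.2]
width: 0.004
```

Emit:
step_arm:
  steps:
    - [[0, 1.5, 0, 0], [0, 2, 0, 0], [0, 2, 0, 0], [0, 2, 0, 0], [0, 2, 0, 0]]

```text
clock: 23.65
tcp_pos: [0.5285, 0.026, 0.1726]
tool_rot: [[0.248, -0.011, 0.969], [-0.969, -0.018, 0.247], [0.015, -1.0, -0.015]]
ft_force: [-12.5, -0.9, 18.4]
width: 0.003
```

Emit:
step_arm:
  steps:
    - [[0, 2, -1.5, 0], [0, 2, -1, 0], [0, 2, -1, 0], [0, 2, -1, 0], [0, 2, -1, 0]]

```text
clock: 24.15
tcp_pos: [0.5239, 0.0248, 0.1675]
tool_rot: [[0.248, -0.005, 0.969], [-0.969, -0.018, 0.248], [0.016, -1.0, -0.009]]
ft_force: [-5.8, 1.6, 11.8]
width: 0.004
```

```bash
python3 - <<'E'
from h import *
o=st();print(o['wrist_torque']);shot('wrist','w25');shot('scene','s25')
crop('s25',310,150,400,250,6);crop('w25',180,160,460,350,2.8)
E
```

```text
t 24.15 tcp [0.5239 0.0248 0.1675] F [-5.8  1.6 11.8] w 0.0038192399516297553
[[0.248, -0.005, 0.969], [-0.969, -0.018, 0.248], [0.016, -1.0, -0.009]] [-0.9 18.8 96.3 -1.1 65.1 75.3]
[ 0.3291276   0.8396943  -0.01097765]
```

View pics/w25_c180_160.png

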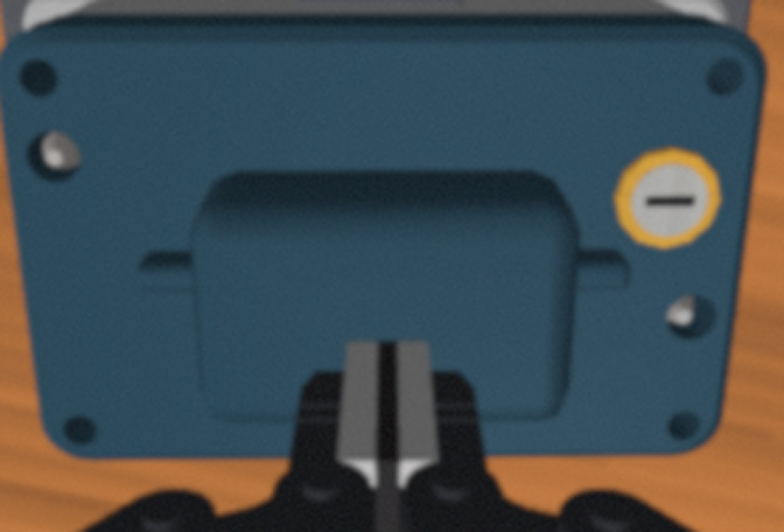

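View pics/s25_c310_150.png

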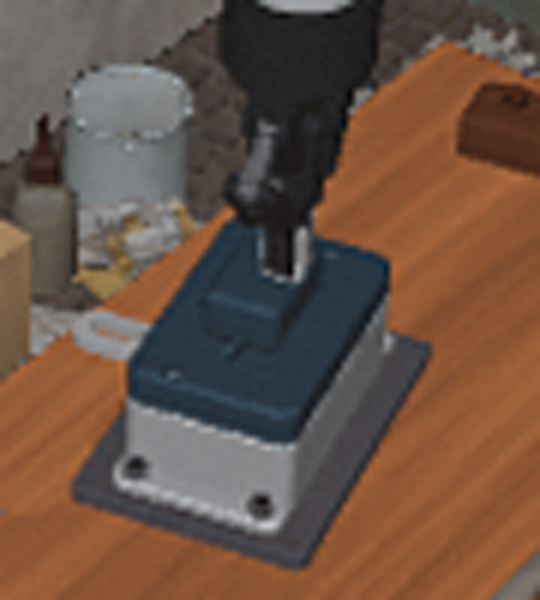

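Emit:
step_arm:
  steps:
    - [[0, 2, 0, 0], [0, 2, 0, 0], [0, 2, 0, 0], [0, 2, 0, 0], [0, 2, -0.2, 0]]

```text
clock: 24.75
tcp_pos: [0.5238, 0.0248, 0.167]
tool_rot: [[0.248, -0.0, 0.969], [-0.969, -0.018, 0.248], [0.018, -1.0, -0.005]]
ft_force: [-10.9, 1.3, 21.6]
width: -0.002
```

```bash
python3 - <<'E'
from h import *
o=st();print(o['wrist_torque']);shot('wrist','w26');shot('scene','s26');o=st()
crop('w26',180,160,460,350,2.8)
crop('s26',310,170,400,250,7)
E
```

```text
t 24.75 tcp [0.5238 0.0248 0.167 ] F [-10.9   1.3  21.6] w -0.001565325665504669
[[0.248, -0.0, 0.969], [-0.969, -0.018, 0.248], [0.018, -1.0, -0.005]] [-0.8 18.7 96.6 -1.1 64.7 75.3]
[ 0.11087663  1.74366253 -0.00923489]
t 24.85 tcp [0.5238 0.0248 0.167 ] F [-11.    0.2  21.6] w -0.001463830348869275
[[0.248, -0.0, 0.969], [-0.968, -0.018, 0.248], [0.018, -1.0, -0.005]] [-0.8 18.7 96.6 -1.1 64.7 75.3]
```

View pics/w26_c180_160.png

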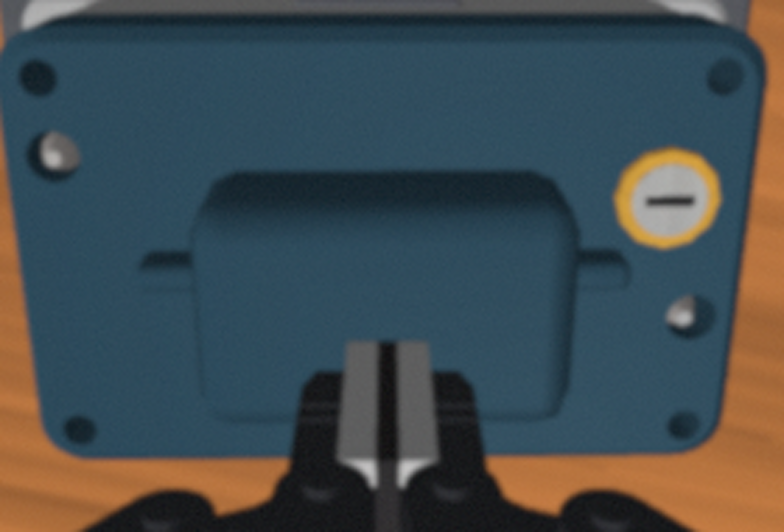

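View pics/s26_c310_170.png

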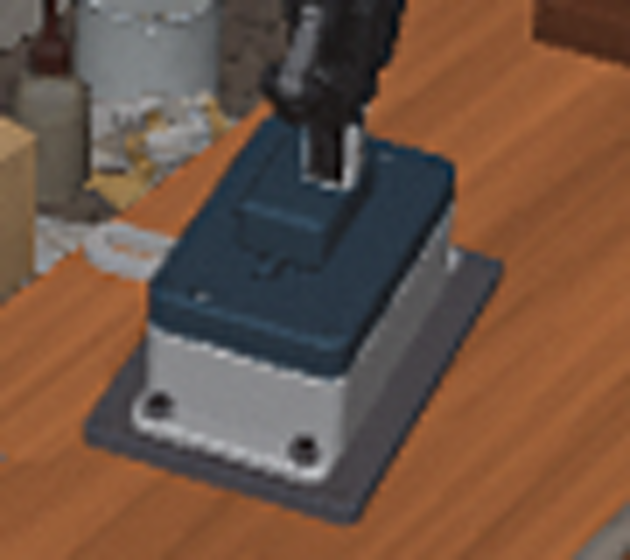

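```bash
python3 - <<'E'
from h import *
f=lambda x,y:(180+x/2.8-.4,160+y/2.8-.4)
for n,h,t in (('A',(54,155),(60,155)),('B',(691,317),(683,315))):
    H=back('w26',*f(*h),.122);T=back('w26',*f(*t),.120);print(n,H,T,(H-T)[:2]*1000)
A=back('w26',*f(54,155),.122);B=back('w26',*f(691,317),.122);print(np.linalg.norm((A-B)[:2]),np.hypot(.034,.124))
st()
E
```

```text
A [0.54099729 0.09286213 0.122     ] [0.54054032 0.09229899 0.12      ] [0.45696571 0.56313449]
B [ 0.53829542 -0.03558479  0.122     ] [ 0.53756013 -0.03480723  0.12      ] [ 0.73529527 -0.77755173]
0.1284753249940251 0.12857682528356346
t 24.85 tcp [0.5238 0.0248 0.167 ] F [-11.    0.2  21.6] w -0.001463830348869275
[[0.248, -0.0, 0.969], [-0.968, -0.018, 0.248], [0.018, -1.0, -0.005]] [-0.8 18.7 96.6 -1.1 64.7 75.3]
```

```bash
python3 - <<'E'
from h import *
r.finish_job();st()
E
```

```text
the job is handed in; nothing more can be done
the job is handed in; nothing more can be done
```

The new pin is in, the cover is on both dowels the right way round, and I handed the job in at about 25 s with the arm still holding the cover pressed shut. The hand-in reported no verdict.

**Pin:** I took the new pin from the block and pushed it down through the bridge and the eye with about 43 N. Afterwards its head lined up with the hole, and at home height, to within camera accuracy. The worn pin, the cam lock and the rubber bung were not touched, though I took no final picture to check where they ended up.

**Cover:** I gripped it across the 66 mm side of the hump, turned it 165°, and it went onto both dowels with no side force.

**First press did not sit level:** With the cover gripped, the wrist torque and the view of the dowel tips showed the dowel B end standing slightly high. I let go, and the cover sprang up but stayed on its dowels. I then pressed on the hump top with the closed fingertips so that it could level itself.

**Last checks:**
- **Force:** the fingers press down with about 22 N, against about 10 N net from the springs after the cover's weight. There is also about 11 N sideways, along −x, which the dowels and friction take.
- **Fit:** both dowel tips look alike in their holes. The cover's holes are within about 1 mm of the dowels, and the hole spacing and fingertip height match the closed position.
- **Off centre:** the fingertips slid, so the press is about 10 mm off the hump's centre towards −x.
- **Camera mismatch:** the top camera disagreed with the wrist camera by about 4 mm, so I worked from the wrist camera.

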